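# Centre-punch the chromatograph's service plate

### The job

Swing the raised hold-down frame of the marking jig fully down over the service plate. Then take the automatic punch from its slanted stand and, holding it upright, press it straight down inside the circle scribed on the plate until its spring trips with a snap; let it trip nowhere else and do not lean hard on the plate. Put the punch back in its stand, nose first and all the way in, and leave the frame down and the bottle, jar, vial tray and wrench where they are.

Things in the scene. Friction and masses are not known exactly. Their poses are not given: they have to be found in the camera images.
- clamp_lid (a joint): angle (rad) of the jig's hinged hold-down frame: 0 = flat over the plate, fully down; grows as its tab end is raised. It starts raised about 0.6 to 1.0 rad; the stiff hinge keeps it wherever it is left, and it takes 1 to 2 N at the tab to move it.
- lid_hinge (a point): point on the frame's upper face over the hinge line, which lies 6 mm below that face, at the jig's far end; 53.5 mm above the bench when down. Axes turn with the frame: -x runs from hinge to tab, z is the normal of the upper face, y the hinge axis. White steel frame 132 mm long plus tab, 114 mm wide, 6 mm thick; its window is 64 mm long (38 to 102 mm from the hinge) and 58 mm wide.
- lid_tab (a point): centre of the upper face of the grey tab (30 x 40 mm, 6 mm thick) at the free end of the hold-down frame, 146 mm from the hinge line; same axes as lid_hinge. The frame can be pushed down here.
- jig: aluminium marking jig, 170 x 124 mm, fixed to the bench, side rails 46 mm high; origin at the centre of its underside, x from the tab end to the hinge end. In it a bare steel service plate, 86 x 66 mm, lies level on a bed that is screwed up or down for thick and thin plates.
- circle (a point): point on the bench plane (z = 0) straight below the centre of the circle scribed on the plate (dark line, 14 mm across, with a cross). x and y are the circle's; the height is not: the plate's upper face stands anywhere from 24 to 40 mm above the bench and must be found by touch. Axes are the jig's. The window's edges stay 20 mm or more from the circle's centre.
- punch_mid (a point): centre of the automatic punch, on its axis, 65 mm from the tip (nose out) and 65 mm from the top; z runs from tip to top. Steel, 130 mm long, about 150 to 250 g, barrel 22 mm in diameter from 24 mm above the tip to the top. In the stand it lies against the tube's lower wall, parallel to the tube and 4 mm off its centre line, tip on the floor; its upper 60 mm stand clear of the mouth.
- punch_tip (a point): tip of the punch's nose, a 10 mm rod with a blunt 4 mm point; z towards the top. Pushed up into the barrel it meets a spring: 2 N at first, climbing to about 12 N at 4 mm, then giving way: 9 N at 7 mm (it counts as tripped from here on), 4 N near 10 mm; hard stop at 10.5 mm. It springs out again when lifted.
- tube_mouth (a point): centre of the mouth of the stand's square aluminium tube, about 83 mm above the bench; z points out along the tube's axis, 35 degrees from vertical, leaning to the robot's right (to -y, within 20 degrees or so); y is level. Inside 30 x 30 mm, 70 mm deep to its floor; walls 3 mm. The stand is fixed, on a base plate 130 x 90 mm.
- bottle: bystander: closed amber bottle, 66 mm across, 140 mm high; origin at the centre of its underside
- jar: bystander: low glass jar with a black cap, 60 mm across, 75 mm high; origin at the centre of its underside
- vial_tray: bystander: grey tray with four capped amber vials, 90 x 90 mm, 50 mm high; origin at the centre of its underside
- wrench: bystander: small open-ended spanner 130 mm long, 6 mm thick, lying on the bench; origin under its middle

How it is judged:
On the way, in this order (a step that is already met when the one before it is completed fails the run):
1. the hold-down frame is fully down (within about 2 degrees) (value of joint clamp_lid below 0.04 rad), for 0.1 s.
2. the punch trips (nose pushed in past 7 mm) with its tip inside the scribed circle (within 7 mm of its centre), upright within 10 degrees, the frame still down (z of punch_tip in the frame of punch_mid above -0.058 m and horizontal distance between punch_tip and circle below 0.007 m and angle between punch_mid's own z axis and vertical below 0.175 rad and value of joint clamp_lid below 0.06 rad), for 0.04 s.
At the end, for the whole second after the job is handed in: The frame is down (under 0.06 rad), and the punch rests, released, nose down in the stand's tube with its tip within 10 mm of the tube's floor (60 mm or more below the mouth) (value of joint clamp_lid below 0.06 rad and z of punch_tip in the frame of tube_mouth between -0.078 and -0.06 m and angle between the z axis of punch_mid and the z axis of tube_mouth, either way round below 0.25 rad and distance between punch_tip and tube_mouth below 0.085 m); the robot touches nothing.
It fails at once if the punch trips (nose pushed in past 7 mm) away from the circle (more than 12 mm from its centre) (z of punch_tip in the frame of punch_mid above -0.058 m and horizontal distance between punch_tip and circle above 0.012 m).
It fails at once if the punch is leaned on the jig or its plate with more than 40 N (contact force between punch and jig above 40 N).
It fails at once if a bystander is moved more than 25 mm (distance of any of bottle, jar, vial_tray, wrench from where it was at the start of the episode above 0.025 m).
It also fails if it takes over 67 s, if anything falls off the work surface, if the arm or the gripper's body presses on something with over 40 N, if the wrist force passes 120 N, or if a joint passes its speed limit or range.

### The arm

A 6-joint arm with a two-finger parallel gripper is mounted at the origin on the work surface. World frame = base frame: x ahead of the robot, y to its left, z up, the work surface at z = 0. Lengths are in m, angles in rad, forces in N, time in s.
With the tool pointing down it reaches from about 0.3 to 0.775 m from the base axis. Payload 14.6 kg.
Tool frame: the origin (TCP) lies at the very end of the fingers, on their centre line; the grasp point (between the pads) lies 19 mm behind it; x points along the fingers, y is the direction in which the jaws open and shut, and the axes are right-handed (so a half turn about x gives the same grasp; the last joint's range is limited). The gripper opens to 94 mm and grips with 3 to 60 N. Pads are 16 mm wide; open, the fingers measure 119 mm over their backs; the gripper's body (75 mm by 177 mm) begins 78 mm behind the grasp point.
Start: joints at [-1.326, 0.3, 1.521, -0, 1.321, -0.067], TCP at [0.169, -0.523, 0.205] pointing down, gripper open.
Joint ranges: [-3.03, 3.03], [-0.79, 2.21], [0.23, 2.52], [-1.04, 4.18], [0, 3.07], [-2.55, 2.55]. Speed limits (rad/s): [2.22, 2.22, 2.57, 3.14, 3.14, 3.14].

### API

Orientations are given as [roll, pitch, yaw] about the fixed x, y, z axes, in that order (R = Rz(yaw) Ry(pitch) Rx(roll)).
In Python, from station import ctrl, viewer, hand_in gives the robot as it stands. The module is installed in compiled form; this text tells all that it offers.
- The arm moves only by the tool play_rows, never from a script. Its argument "deltas" is a list that holds one entry, the list of rows, each a list of 7 numbers: the shift along the tool's x, y, z in mm, then the turn, a rotation vector about the tool's x, y, z in rad, then the finger opening in mm, from 0 to 94. In form: [[[dx, dy, dz, ax, ay, az, gripper], ...]]. A call has 1 to 10 rows; each row shifts and turns the commanded pose from where the row before left it, along the tool's axes as they then stand; what a row does not reach is not made up. A row lasts 1/10 s, in which the tool goes at most 50 mm and 8.59 degrees, less where a joint would pass 70% of its speed; a pose out of reach is approached as far as the arm can. A call with a gripper value outside its range is refused whole. The fingers move at their own pace and stop on an object; "grip_force" is the grip in N (left out, the last holds). Time passes only in rows, so rows that do not move let the fingers close. It gives the time, the measured TCP pose, the force and the opening at its end, in the units of the state.
- ctrl.get_obs(): the state, without advancing time (a new reading comes with each control period).
- viewer.camera(name): name is "scene" or "top" or "wrist"; returns a dict with "img" (480x640x3 uint8, red, green, blue), "fx", "fy", "cx", "cy" (pixels), "rvec" (rotation vector, rad) and "tvec" (3), from world to camera coordinates, as OpenCV has them. Camera axes: x right, y down, z forward; pixel columns grow to the right and rows downward; lengths in m; the calibration is good to about 2 mm. A picture is of the moment at which its call begins. There is no depth.
- hand_in(): hands the job in, once; it reports no verdict.
The state is a dict: "time_s": time; "qpos": joint angles; "joint_vel": joint speeds; "tau": joint torques, N m; "ee_pos": TCP position; "eef_rot": TCP orientation; "force": force on the tool from outside, world axes, zero at the start; "moment": the same for the moment, N m; "grip_width": finger opening in m.
Only numpy, scipy, OpenCV 4.12 (cv2) and the standard library are available. Lean on these libraries where they do the work, as an engineer would, in place of code of your own. Each camera call takes 0.05 s, during which the arm holds its last target.

## Working session

There is one attempt and no reset: what is moved stays moved. The work goes in short steps, Python scripts to look and compute and a tool call to move; the robot and the scene stay as the last step left them, time stands still between calls to the robot, and variables do not carry over. Pictures are saved under pics/ and viewed, and the job is handed in when it is done.

Besides the shell and the picture viewer there is one more tool, called after "Emit:" in YAML: its name, and indented under it one key for each argument. play_rows: Moves the arm, as the interface text tells. Its arguments: {"type":"object","properties":{"deltas":{"type":"array","items":{"type":"array","items":{"type":"array","items":{"type":"number"}}}},"grip_force":{"type":"number"}},"required":["deltas"]}

```bash
mkdir -p pics; ls
cat > h.py <<'E'
import numpy as np, cv2
from scipy.spatial.transform import Rotation as R
def snap(viewer,name,fn):
    c=viewer.camera(name); cv2.imwrite('pics/'+fn,c['img'][:,:,::-1]); np.savez('pics/'+fn[:-4]+'.npz',**{k:np.array(v) for k,v in c.items()}); return c
def load(fn): return dict(np.load('pics/'+fn+'.npz'))
def K(c): return np.array([[c['fx'],0,c['cx']],[0,c['fy'],c['cy']],[0,0,1.]],float)
def proj(c,P):
    return cv2.projectPoints(np.array(P,float).reshape(-1,3),np.array(c['rvec'],float),np.array(c['tvec'],float),K(c),None)[0].reshape(-1,2)
def ray(c,uv):
    M=cv2.Rodrigues(np.array(c['rvec'],float))[0]; t=np.array(c['tvec'],float).ravel()
    o=-M.T@t; d=M.T@np.linalg.inv(K(c))@np.array([uv[0],uv[1],1.]); return o,d/np.linalg.norm(d)
def atz(c,uv,z):
    o,d=ray(c,uv); return o+d*(z-o[2])/d[2]
def tri(obs):
    A=np.zeros((3,3));b=np.zeros(3)
    for c,uv in obs:
        o,d=ray(c,uv);Q=np.eye(3)-np.outer(d,d);A+=Q;b+=Q@o
    return np.linalg.solve(A,b)
def rot(o): return R.from_euler('xyz',o['eef_rot'])
E
python3 - <<'E'
from h import *
from station import ctrl,viewer
np.set_printoptions(precision=4,suppress=True)
o=ctrl.get_obs(); print(o)
for n in ('scene','top','wrist'):
    c=snap(viewer,n,n+'0.png'); print(n,c['fx'],c['cx'],c['cy'],c['rvec'],c['tvec'],ray(c,(320,240)))
E
```

```text
pics
{'time_s': 0.0, 'qpos': array([-1.3256,  0.3005,  1.5216, -0.    ,  1.3207, -0.0666]), 'joint_vel': array([ 0.0009,  0.    ,  0.0011, -0.0004, -0.0001,  0.    ]), 'tau': array([  0.0023, -53.1805, -35.2737,   0.0709,   0.0244,  -0.0001]), 'ee_pos': array([ 0.1687, -0.5232,  0.2049]), 'eef_rot': array([-1.6351,  1.5697,  1.8183]), 'force': array([-1.0048,  1.0469, -0.1884]), 'moment': array([ 0.001 , -0.0048,  0.0059]), 'grip_width': 0.09421357811233062}
scene 443.47423314363624 324.26775303655216 248.00846070025054 [ 0.9335  2.6637 -0.8555] [ 0.4909 -0.2542  1.2514] (array([0.958 , 0.43  , 0.8769]), array([-0.3561, -0.476 , -0.8041]))
top 588.3627732216117 313.97714470003626 231.4556376377136 [ 2.1661 -2.1256  0.1531] [-0.0317  0.6134  1.3753] (array([ 0.4101, -0.0243,  1.4491]), array([ 0.1293, -0.0075, -0.9916]))
wrist 393.23862991343555 314.6652109261454 240.00065800823276 [-2.3404  1.7056  0.2522] [-0.5499 -0.0292  0.3924] (array([ 0.2493, -0.498 ,  0.3835]), array([-0.27  , -0.0998, -0.9577]))
```

View pics/scene0.png

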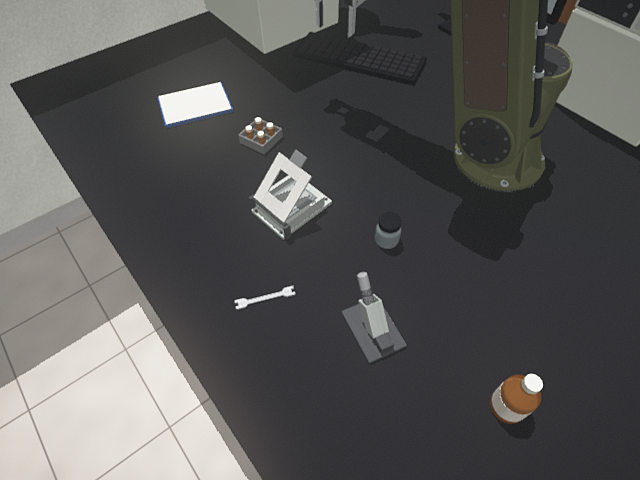

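View pics/top0.png

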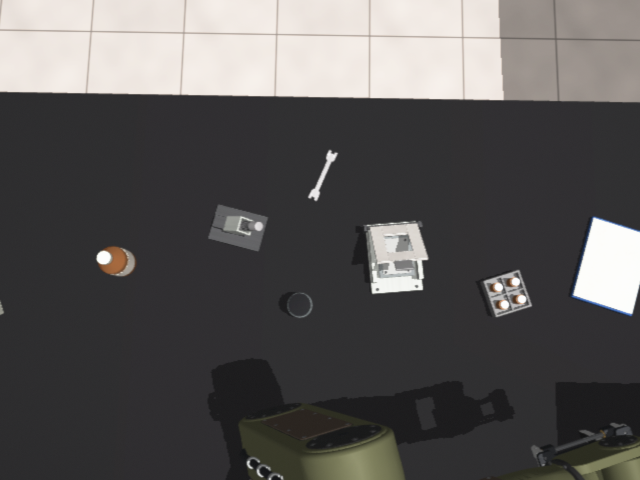

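View pics/wrist0.png

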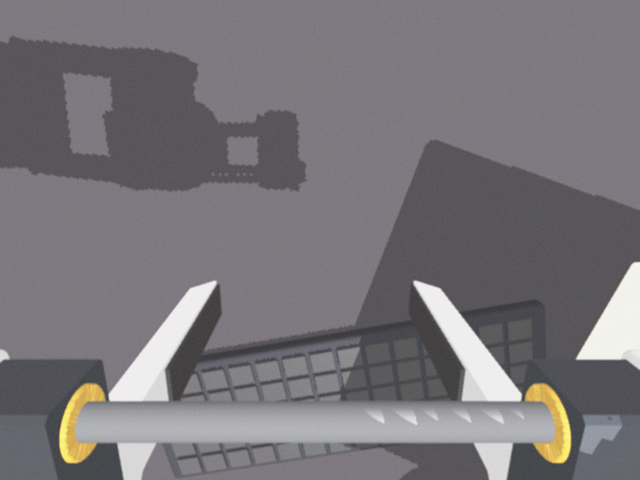

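The scene camera shows the jig near (290,200) with its frame raised, the stand at (373,325), the jar at (388,230), the wrench at (265,297) and the tray at (260,135). The top view has the jig at (397,257) and the stand at (240,228). I'll enlarge both.

Run:
```python
from h import *
a=cv2.imread('pics/top0.png'); s=cv2.imread('pics/scene0.png')
def crop(i,x,y,w,h,k,fn): cv2.imwrite('pics/'+fn,cv2.resize(i[y:y+h,x:x+w],None,fx=k,fy=k,interpolation=cv2.INTER_CUBIC))
crop(a,350,205,90,100,6,'c_topjig.png')
crop(a,200,195,80,65,8,'c_topst.png')
crop(s,240,140,100,105,5.5,'c_scjig.png')
crop(s,330,260,90,110,5.4,'c_scst.png')
```

```text
(no output)
```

View pics/c_topjig.png

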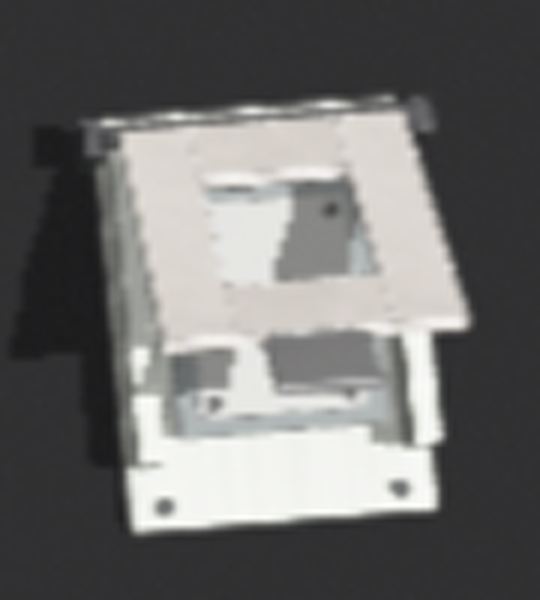

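View pics/c_topst.png

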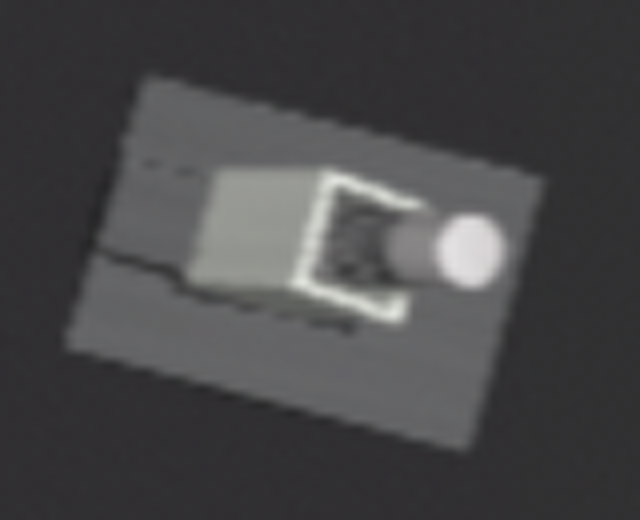

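View pics/c_scjig.png

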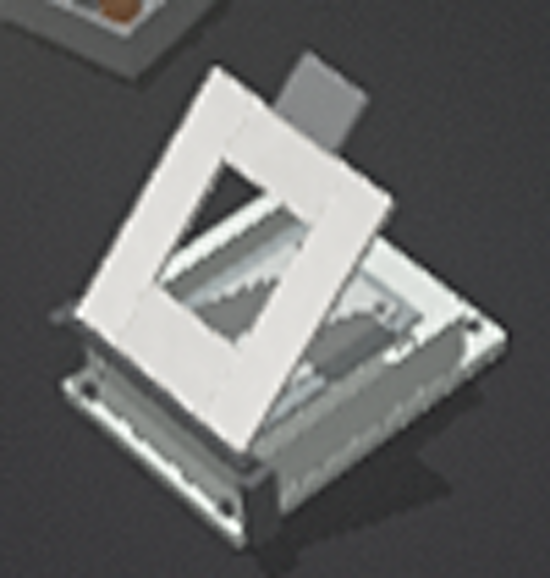

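View pics/c_scst.png

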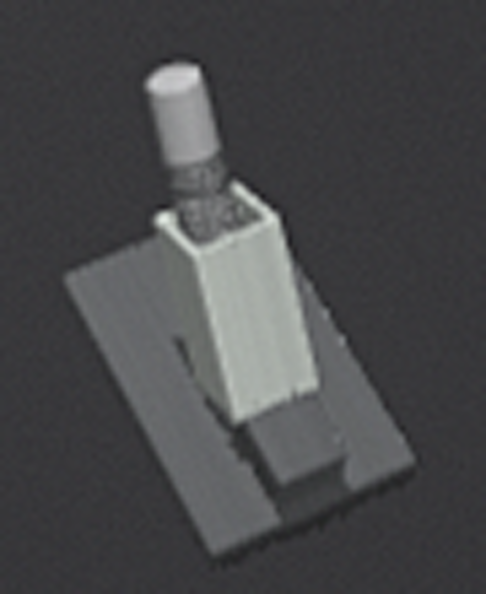

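```bash
cat > fit0.py <<'E'
from h import *
from scipy.optimize import least_squares
np.set_printoptions(precision=4,suppress=True)
T=load('top0');S=load('scene0')
def px(p,k,ox,oy): return [(p[0]+.5)/k-.5+ox,(p[1]+.5)/k-.5+oy]
def jig(p,loc): # jig frame to world
    x,y,a=p[:3]; return np.array([x+np.cos(a)*loc[0]-np.sin(a)*loc[1],y+np.sin(a)*loc[0]+np.cos(a)*loc[1],loc[2]])
def lid(p,d,y,z=0.0):  # z rel. to upper face
    xh,th=p[3],p[4]; h=0.006+z
    return jig(p,[xh-d*np.cos(th)-h*-np.sin(th)*-1*-1 if False else xh-d*np.cos(th)+h*np.sin(th),y,0.0475+d*np.sin(th)+h*np.cos(th)])
tj=lambda u,v:px((u,v),6,350,205); sj=lambda u,v:px((u,v),5.5,240,140)
obs=[(T,tj(470,328),('l',.132,-.057)),(T,tj(165,350),('l',.132,.057)),
(S,sj(212,66),('l',.132,-.057)),(S,sj(395,200),('l',.132,.057)),(S,sj(75,315),('l',0,-.057)),(S,sj(245,455),('l',0,.057)),
(S,sj(305,52),('l',.161,-.02)),(S,sj(370,97),('l',.161,.02)),
(T,tj(132,532),('b',-.085,.062)),(T,tj(438,508),('b',-.085,-.062)),(S,sj(510,345),('b',-.085,.062)),(S,sj(65,385),('b',.085,-.062)),(S,sj(240,548),('b',.085,.062)),
(T,tj(206,187),('l',.038,.029)),(T,tj(347,172),('l',.038,-.029)),(T,tj(383,277),('l',.102,-.029)),(T,tj(222,290),('l',.102,.029)),]
def pt(p,s): return lid(p,s[1],s[2]) if s[0]=='l' else jig(p,[s[1],s[2],p[5]])
def f(p): return np.concatenate([proj(c,pt(p,s))[0]-uv for c,uv,s in obs])
r=least_squares(f,[.5,-.12,0,.07,.8,.005],loss='soft_l1')
p=r.x;print('jig x y yaw xh th zbase',p);print(f(p).reshape(-1,2))
print('tab',lid(p,.146,0),'hinge',lid(p,0,0))
ts=lambda u,v:px((u,v),8,200,195); ss=lambda u,v:px((u,v),5.4,330,260)
top=tri([(T,ts(472,250)),(S,ss(175,76))]);print('punch top tri',top)
def axes(a): # a = azimuth of lean
    l=np.array([np.cos(a),np.sin(a),0]);s,c=np.sin(np.radians(35)),np.cos(np.radians(35))
    z=l*s+np.array([0,0,c]);dn=l*c-np.array([0,0,s]);y=np.cross(z,dn);return dn,y,z
def g(q):
    m=np.array([q[0],q[1],q[3]]);dn,y,z=axes(q[2]);w=.018
    # seen from top: l to right in image (-y); 
    P=[m-dn*w+y*w*sg for sg in(-1,1)]+[m+dn*w+y*w*sg for sg in(-1,1)]
    tp=m+.004*dn+.06*z
    return P,tp
def f2(q):
    P,tp=g(q);o=[]
    # y = z x dn ; lean -y => y axis ~ -x?? sort by world x instead
    hi=sorted(P[:2],key=lambda v:-v[0]);lo=sorted(P[2:],key=lambda v:-v[0])
    o+=[proj(T,hi[0])[0]-ts(325,168),proj(T,hi[1])[0]-ts(293,285),proj(T,lo[1])[0]-ts(406,326)]
    o+=[proj(S,hi[1])[0]-ss(278,213),proj(S,hi[0])[0]-ss(200,252),proj(S,lo[0])[0]-ss(155,218)]
    o+=[proj(T,tp)[0]-ts(472,250),proj(S,tp)[0]-ss(175,76)]
    return np.concatenate(o)
r=least_squares(f2,[.45,.15,-1.57,.083],loss='soft_l1');q=r.x
dn,y,z=axes(q[2]);print('mouth x y az z',q,'deg',np.degrees(q[2]));print(f2(q).reshape(-1,2));print('top',g(q)[1],'z',z)
for n,uv in(('jarcap',(299,304)),('bottlecap',(104,258)),('wrench a',(331,155)),('wrench b',(314,195)),('tray',(506,294))): print(n,atz(T,uv,dict(jarcap=.075,bottlecap=.14,tray=.03).get(n,0.006)))
E
python3 fit0.py
```

```text
jig x y yaw xh th zbase [ 0.5605 -0.2172  0.0986  0.0705  0.7426  0.0037]
[[ 0.202  -0.7126]
 [ 0.1661 -0.3199]
 [ 1.4832 -0.374 ]
 [ 0.531  -0.5345]
 [ 0.0626  0.4117]
 [-0.7652  0.4756]
 [ 0.9139 -0.8312]
 [ 0.6143 -0.6367]
 [ 0.0809 -0.0265]
 [-0.4708 -0.0813]
 [ 0.0344 -0.4202]
 [ 0.1099  1.3905]
 [-0.0661 -0.6736]
 [-0.486  -0.8872]
 [ 0.5374 -0.3314]
 [-0.3249 -0.0257]
 [ 1.0768 -0.1674]]
tab [ 0.5277 -0.2205  0.1506] hinge [ 0.6347 -0.2099  0.0519]
punch top tri [0.6126 0.1053 0.1287]
mouth x y az z [ 0.6201  0.1418 -1.7728  0.0829] deg -101.57180618160088
[[ 0.1447  0.1246]
 [ 0.4878  0.3667]
 [-0.3701 -0.7848]
 [ 0.8257  0.2246]
 [-0.3401  0.3245]
 [ 0.1069 -0.025 ]
 [ 0.3503 -0.2438]
 [ 0.161  -0.4085]]
top [0.6126 0.1048 0.1298] z [-0.1151 -0.5619  0.8192]
jarcap [0.4388 0.0113 0.075 ]
bottlecap [0.5312 0.4475 0.14  ]
wrench a [ 0.8153 -0.0593  0.006 ]
wrench b [ 0.7115 -0.0183  0.006 ]
tray [ 0.473  -0.4837  0.03  ]
```

```bash
cat >> h.py <<'E'
def plan(p0,R0,p1,R1=None,n=None):
    """equal rows taking (p0,R0) to (p1,R1): same tool-frame row each time"""
    R1=R0 if R1 is None else R1
    rv=(R0.inv()*R1).as_rotvec(); d=R0.inv().apply(np.array(p1)-p0)
    ang=np.linalg.norm(rv); m=int(np.ceil(max(np.linalg.norm(d)/.045,ang/.14,1))); n=n or m
    # constant-twist row: sum over k of Rstep^k * t = d
    A=sum((R.from_rotvec(rv/n*k).as_matrix() for k in range(n)),np.zeros((3,3)))
    t=np.linalg.solve(A,d)
    print('rows',n,'shift mm',np.round(t*1000,1),'rot',np.round(rv/n,4),'| total d',np.round(d*1000,1),'rv',np.round(rv,3))
def toolR(x,y):
    x=np.array(x,float)/np.linalg.norm(x);y=np.array(y,float);y-=x*(x@y);y/=np.linalg.norm(y)
    return R.from_matrix(np.column_stack([x,y,np.cross(x,y)]))
E
python3 - <<'E'
from h import *
from station import ctrl
np.set_printoptions(precision=4,suppress=True)
o=ctrl.get_obs();R0=rot(o);print(R0.as_matrix())
dn=R0.as_matrix()
# rotate about z so that jaw follows azimuth -0.4+... keep q6
az0=-1.3256;az1=np.arctan2(-.2205,.5277)-.0367/.57
R1=R.from_euler('z',az1-az0)*R0
plan(o['ee_pos'],R0,[.5277,-.2205,.175],R1,14)
plan(o['ee_pos'],R0,[.5277,-.2205,.175],R0)
print(R1.as_matrix())
E
```

```text
[[-0.0002  0.3068 -0.9518]
 [ 0.0008 -0.9518 -0.3068]
 [-1.     -0.0008 -0.0001]]
rows 14 shift mm [  2.1   0.4 -34.6] rot [-0.0618 -0.0001 -0.    ] | total d [  30.2 -178.  -434.6] rv [-0.865 -0.001 -0.   ]
rows 11 shift mm [  2.7 -16.2 -39.5] rot [0. 0. 0.] | total d [  30.2 -178.  -434.6] rv [0. 0. 0.]
[[-0.0007  0.9235 -0.3835]
 [ 0.0004 -0.3835 -0.9235]
 [-1.     -0.0008 -0.0001]]
```

Emit:
play_rows:
  deltas:
    - [[0,0.4,-34.6,-0.062,0,0,0],[0,0.4,-34.6,-0.062,0,0,0],[0,0.4,-34.6,-0.062,0,0,0],[0,0.4,-34.6,-0.062,0,0,0],[0,0.4,-34.6,-0.062,0,0,0],[0,0.4,-34.6,-0.062,0,0,0],[0,0.4,-34.6,-0.062,0,0,0],[0,0.4,-34.6,-0.062,0,0,0],[0,0.4,-34.6,-0.062,0,0,0],[0,0.4,-34.6,-0.062,0,0,0]]
  grip_force: 20

```text
time_s: 1.15
ee_pos: [0.4546, -0.3359, 0.2052]
eef_rot: [-1.586, 1.57, 2.49]
force: [0.2, -0.4, 0.2]
grip_width: 0.0179
```

Emit:
play_rows:
  deltas:
    - [[0,0.4,-34.6,-0.062,0,0,0],[0,0.4,-34.6,-0.062,0,0,0],[0,0.4,-34.6,-0.062,0,0,0],[0,0.4,-34.6,-0.062,0,0,0],[0,0,0,0,0,0,0]]

```text
time_s: 1.65
ee_pos: [0.528, -0.2168, 0.2052]
eef_rot: [-2.425, 1.57, 1.902]
force: [-0.3, -0.4, -0.9]
grip_width: 0.0005
```

Run:
```python
from h import *
from station import ctrl,viewer
np.set_printoptions(precision=4,suppress=True)
o=ctrl.get_obs();R0=rot(o);print(o['time_s'],o['qpos'],o['ee_pos'],o['force'],o['grip_width']);print(R0.as_matrix())
snap(viewer,'wrist','w1.png');snap(viewer,'scene','s1.png')
exec(open('fit0.py').read().split('r=least_squares')[0])
p=[.5605,-.2172,.0986,.0705,.7426,.0037]
for th in (.7426,.6,.45,.3,.15,0.):
    p[4]=th; print(th,lid(p,.146,0))
```

```text
1.65 [-0.4541  0.3468  1.4598  0.0005  1.3355 -0.0687] [ 0.528  -0.2168  0.2052] [-0.2743 -0.3553 -0.883 ] 0.0004983246284380125
[[-0.0002  0.9266 -0.376 ]
 [ 0.0007 -0.376  -0.9266]
 [-1.     -0.0005 -0.0006]]
0.7426 [ 0.5277 -0.2204  0.1506]
0.6 [ 0.5141 -0.2218  0.1349]
0.45 [ 0.5024 -0.2229  0.1164]
0.3 [ 0.4936 -0.2238  0.0964]
0.15 [ 0.4879 -0.2244  0.0753]
0.0 [ 0.4854 -0.2246  0.0535]
```

View pics/w1.png

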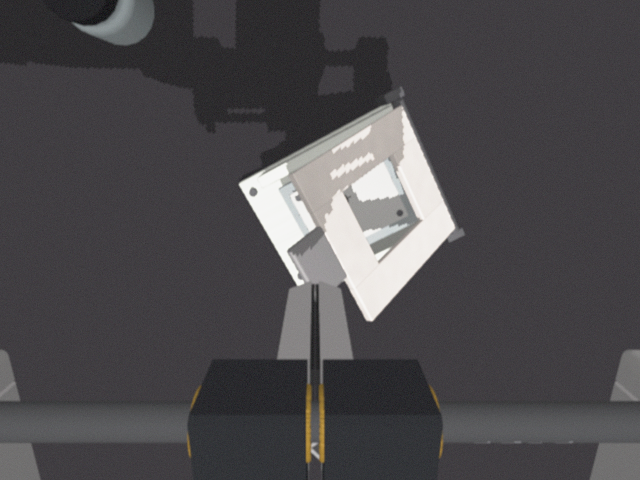

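The wrist view shows the closed fingertips at (315,285) over the grey tab at (320,258), so I'm pushing the frame down along its arc.

Emit:
play_rows:
  deltas:
    - [[20,5.2,-0.5,0,0,0,0],[20,5.2,-0.5,0,0,0,0],[10,-4,2.4,0,0,0,0],[10,-4,2.4,0,0,0,0],[10,-4,2.4,0,0,0,0],[9.5,-5.4,2.7,0,0,0,0],[9.5,-5.4,2.7,0,0,0,0]]

```text
time_s: 2.45
ee_pos: [0.5103, -0.2261, 0.1161]
eef_rot: [1.406, 1.57, -0.556]
force: [1.2, -0.2, 0.6]
grip_width: 0.0004
```

Emit:
play_rows:
  deltas:
    - [[10,-4,2.1,0,0,0,0],[10,-4,2.1,0,0,0,0],[10.5,-2.3,1,0,0,0,0],[10.5,-2.3,1,0,0,0,0],[8,-0.7,0.8,0,0,0,0],[6,-0.6,0.6,0,0,0,0],[0,0,0,0,0,0,0]]

```text
time_s: 3.15
ee_pos: [0.4949, -0.2275, 0.0606]
eef_rot: [-1.678, 1.57, 2.643]
force: [0.7, 0.7, 0.2]
grip_width: 0.0005
```

Run:
```python
from h import *
from station import ctrl,viewer
o=ctrl.get_obs();print(o['time_s'],o['ee_pos'],o['force'])
s=snap(viewer,'scene','s2.png')['img'][:,:,::-1]
cv2.imwrite('pics/s2c.png',cv2.resize(s[120:260,220:360],None,fx=4,fy=4,interpolation=cv2.INTER_CUBIC))
```

```text
3.15 [ 0.49486687 -0.22748635  0.06058329] [0.72418947 0.68868655 0.20138169]
```

View pics/s2c.png

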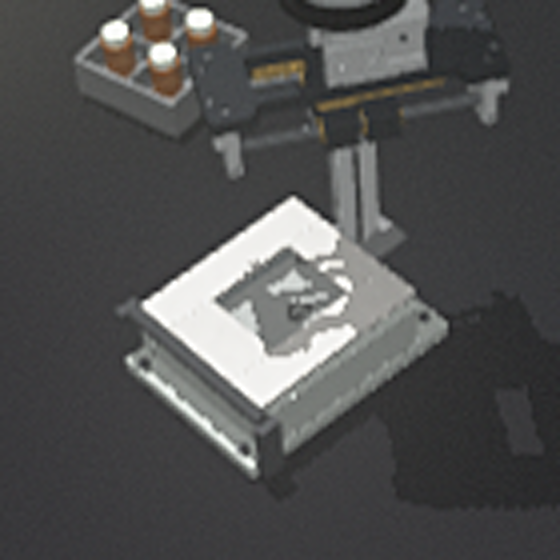

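The frame is almost down, with the fingers on the tab. Now I'll press in small steps and watch the force.

Emit:
play_rows:
  deltas:
    - [[3,0,0,0,0,0,0],[3,0,0,0,0,0,0],[0,0,0,0,0,0,0]]

```text
time_s: 3.5
ee_pos: [0.4951, -0.2276, 0.0552]
eef_rot: [-1.72, 1.571, 2.601]
force: [0.3, 0.6, -0.7]
grip_width: 0.0003
```

Emit:
play_rows:
  deltas:
    - [[1,0,0,0,0,0,0],[0,0,0,0,0,0,0]]

```text
time_s: 3.7
ee_pos: [0.4952, -0.2276, 0.0544]
eef_rot: [2.229, 1.571, 0.267]
force: [-0.1, -0.8, -0.5]
grip_width: 0.0003
```

Emit:
play_rows:
  deltas:
    - [[1,0,0,0,0,0,0],[0,0,0,0,0,0,0]]

```text
time_s: 3.9
ee_pos: [0.4953, -0.2277, 0.0538]
eef_rot: [1.462, 1.57, -0.499]
force: [-1.1, 0.3, 2.7]
grip_width: 0.0005
```

Emit:
play_rows:
  deltas:
    - [[1,0,0,0,0,0,0],[0,0,0,0,0,0,0]]

```text
time_s: 4.1
ee_pos: [0.4953, -0.2277, 0.0535]
eef_rot: [1.345, 1.57, -0.616]
force: [-4.7, 3.4, 13.4]
grip_width: 0.0001
```

Emit:
play_rows:
  deltas:
    - [[0.5,0,0,0,0,0,0],[0,0,0,0,0,0,0]]

```text
time_s: 4.3
ee_pos: [0.4953, -0.2278, 0.0534]
eef_rot: [1.322, 1.57, -0.64]
force: [-6.9, 3.1, 17.6]
grip_width: 0.0004
```

The frame stopped at z = 0.0535, the stated closed height, with a firm reaction of 17 N. Next I lift off and look for the circle.

Emit:
play_rows:
  deltas:
    - [[-10,0,0,0,0,0,0],[-35,0,0,0,0,0,60],[-40,0,0,0,0,0,60],[-40,0,0,0,0,0,60],[-20,0,0,0,0,0,60],[0,0,0,0,0,0,60],[0,0,0,0,0,0,60]]

```text
time_s: 5.0
ee_pos: [0.4949, -0.2275, 0.1963]
eef_rot: [-1.64, 1.57, 2.682]
force: [0.5, -0.2, -0.5]
grip_width: 0.0449
```

Run:
```python
from h import *
from station import ctrl,viewer
o=ctrl.get_obs();print(o['time_s'],o['ee_pos'],o['force'])
w=snap(viewer,'wrist','w3.png')
t=snap(viewer,'top','t3.png')['img'][:,:,::-1]
s=snap(viewer,'scene','s3.png')['img'][:,:,::-1]
cv2.imwrite('pics/s3c.png',cv2.resize(s[150:250,240:340],None,fx=5.5,fy=5.5,interpolation=cv2.INTER_CUBIC))
cv2.imwrite('pics/t3c.png',cv2.resize(t[205:305,350:450],None,fx=5.5,fy=5.5,interpolation=cv2.INTER_CUBIC))
```

```text
5.0 [ 0.49494211 -0.22750927  0.19632257] [ 0.51238979 -0.1696257  -0.52952435]
```

View pics/w3.png

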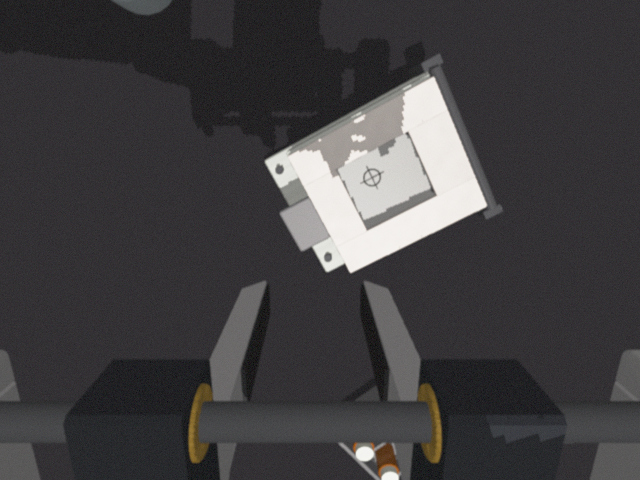

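View pics/s3c.png

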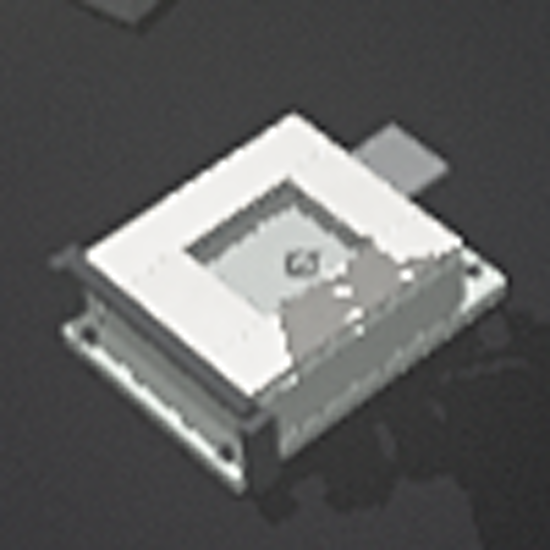

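View pics/t3c.png

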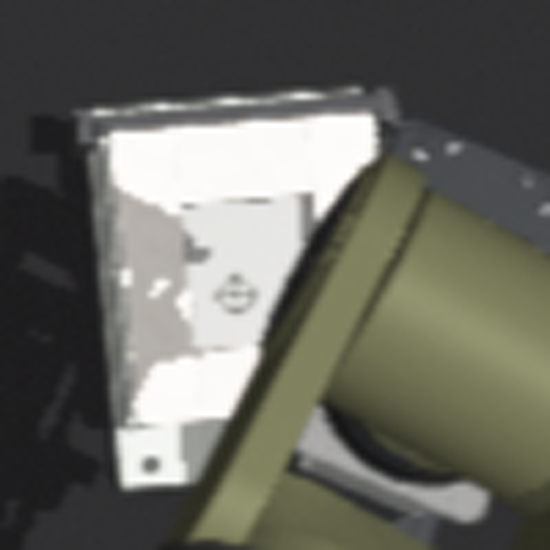

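The circle is clearly visible: wrist (372,177), scene crop (302,262), top crop (236,295). I'll triangulate it.

Run:
```python
from h import *
np.set_printoptions(precision=4,suppress=True)
T=load('t3');S=load('s3');W=load('w3')
g=lambda u,v,k,ox,oy:[(u+.5)/k-.5+ox,(v+.5)/k-.5+oy]
t=g(236,295,5.5,350,205);s=g(302,262,5.5,240,150);w=(372,177)
print(t,s)
print('3cam',tri([(T,t),(S,s),(W,w)]),'TS',tri([(T,t),(S,s)]),'TW',tri([(T,t),(W,w)]),'SW',tri([(S,s),(W,w)]))
for z in (.024,.032,.04): print(z,atz(T,t,z),atz(S,s,z),atz(W,w,z))
# tab corners check by wrist/scene at z=.0535
def jig(loc,x=.5605,y=-.2172,a=.0986): return np.array([x+np.cos(a)*loc[0]-np.sin(a)*loc[1],y+np.sin(a)*loc[0]+np.cos(a)*loc[1],loc[2]])
for L,n in(((.0705-.132,.057,.0535),'lid nearleft'),((.0705-.132,-.057,.0535),'nearright'),((.0705-.102,.029,.0535),'win'),((.0705-.102,-.029,.0535),'win'),((.0705-.161,.02,.0535),'tab'),((.0705-.161,-.02,.0535),'tab')):
    P=jig(L);print(n,P,'W',proj(W,P)[0],'T',(proj(T,P)[0]+.5-[350,205])*5.5,'S',(proj(S,P)[0]+.5-[240,150])*5.5)
```

```text
[392.5, 258.22727272727275] [294.5, 197.22727272727272]
3cam [ 0.5544 -0.2102  0.0405] TS [ 0.5538 -0.2108  0.0397] TW [ 0.5559 -0.2129  0.0209] SW [ 0.5553 -0.2098  0.0417]
0.024 [ 0.5546 -0.2121  0.024 ] [ 0.5469 -0.2236  0.024 ] [ 0.5566 -0.2128  0.024 ]
0.032 [ 0.5538 -0.2111  0.032 ] [ 0.5507 -0.2174  0.032 ] [ 0.5559 -0.2113  0.032 ]
0.04 [ 0.553 -0.21   0.04 ] [ 0.5546 -0.2113  0.04  ] [ 0.5552 -0.2099  0.04  ]
lid nearleft [ 0.4937 -0.1665  0.0535] W [283.7585 158.5069] T [139.5541 427.7619] S [466.8243 236.8596]
nearright [ 0.5049 -0.28    0.0535] W [347.5825 275.2022] T [403.0468 406.6443] S [299.5744 109.8191]
win [ 0.5263 -0.1914  0.0535] W [332.9463 171.7717] T [197.5565 353.1909] S [376.589  238.6941]
win [ 0.532  -0.2492  0.0535] W [364.3371 232.5461] T [331.2055 342.512 ] S [291.6609 172.6661]
tab [ 0.4685 -0.2062  0.0535] W [275.2631 214.7719] T [231.7625 488.3696] S [456.2356 162.4194]
tab [ 0.4724 -0.246   0.0535] W [298.2709 254.6931] T [324.4901 480.916 ] S [397.4999 118.7754]
```

Run:
```python
from h import *
from station import ctrl
np.set_printoptions(precision=4,suppress=True)
W=load('w3')
for z in(.032,.04):print(atz(W,(367.5,181.5),z))
o=ctrl.get_obs();R0=rot(o);z=np.array([-.1151,-.5619,.8192]);top=np.array([.6126,.105,.1294])
Rg=toolR(-z,[.9797,-.2006,0]);print(Rg.as_matrix())
plan(o['ee_pos'],R0,top+.07*z,Rg,13)
```

```text
[ 0.5509 -0.2135  0.032 ]
[ 0.5504 -0.212   0.04  ]
[[ 0.1151  0.9797 -0.1643]
 [ 0.5619 -0.2006 -0.8025]
 [-0.8192  0.     -0.5735]]
rows 13 shift mm [  7.4   1.3 -23.3] rot [-0.0141  0.0468 -0.0043] | total d [   8.8  -10.1 -312.8] rv [-0.184  0.608 -0.055]
```

Emit:
play_rows:
  deltas:
    - [[7.4,1.3,-23.3,-0.0141,0.0468,-0.0043,70],[7.4,1.3,-23.3,-0.0141,0.0468,-0.0043,70],[7.4,1.3,-23.3,-0.0141,0.0468,-0.0043,70],[7.4,1.3,-23.3,-0.0141,0.0468,-0.0043,70],[7.4,1.3,-23.3,-0.0141,0.0468,-0.0043,70],[7.4,1.3,-23.3,-0.0141,0.0468,-0.0043,70],[7.4,1.3,-23.3,-0.0141,0.0468,-0.0043,70]]

```text
time_s: 5.85
ee_pos: [0.5606, -0.0717, 0.1673]
eef_rot: [-3.093, 1.24, 1.327]
force: [0.2, -1.1, 0.0]
grip_width: 0.07
```

Emit:
play_rows:
  deltas:
    - [[7.4,1.3,-23.3,-0.0141,0.0468,-0.0043,70],[7.4,1.3,-23.3,-0.0141,0.0468,-0.0043,70],[7.4,1.3,-23.3,-0.0141,0.0468,-0.0043,70],[7.4,1.3,-23.3,-0.0141,0.0468,-0.0043,70],[7.4,1.3,-23.3,-0.0141,0.0468,-0.0043,70],[7.4,1.3,-23.3,-0.0141,0.0468,-0.0043,70],[0,0,0,0,0,0,70],[0,0,0,0,0,0,70]]

```text
time_s: 6.65
ee_pos: [0.6042, 0.065, 0.1877]
eef_rot: [3.141, 0.962, 1.368]
force: [0.7, -0.8, 1.2]
grip_width: 0.0703
```

Run:
```python
from h import *
from station import ctrl,viewer
np.set_printoptions(precision=4,suppress=True)
o=ctrl.get_obs();R0=rot(o);print(o['time_s'],o['qpos'],o['ee_pos'],o['force'],o['grip_width']);print(R0.as_matrix())
W=snap(viewer,'wrist','w4.png');S=snap(viewer,'scene','s4.png');T=snap(viewer,'top','t4.png')
z=np.array([-.1151,-.5619,.8192]);top=np.array([.6126,.105,.1294])
print('top proj',proj(W,top),'mouth',proj(W,[.6201,.1418,.0829]))
s=S['img'][:,:,::-1]
cv2.imwrite('pics/s4c.png',cv2.resize(s[220:370,300:460],None,fx=4,fy=4,interpolation=cv2.INTER_CUBIC))
t=T['img'][:,:,::-1]
cv2.imwrite('pics/t4c.png',cv2.resize(t[160:300,180:340],None,fx=4,fy=4,interpolation=cv2.INTER_CUBIC))
plan(o['ee_pos'],R0,top-.042*z,toolR(-z,[.9797,-.2006,0]))
```

```text
6.65 [-0.2131  0.4251  1.5106  0.6395  1.2793 -0.2235] [0.6042 0.065  0.1877] [ 0.7067 -0.8324  1.2102] 0.07027592920804608
[[ 0.1152  0.9796 -0.1648]
 [ 0.5599 -0.2011 -0.8038]
 [-0.8205  0.0003 -0.5716]]
top proj [[314.1444 251.8028]] mouth [[314.1114 223.6261]]
rows 3 shift mm [37.7  0.  -0.1] rot [-0.0001  0.0008 -0.0002] | total d [113.2   0.1  -0.3] rv [-0.     0.002 -0.   ]
```

View pics/w4.png

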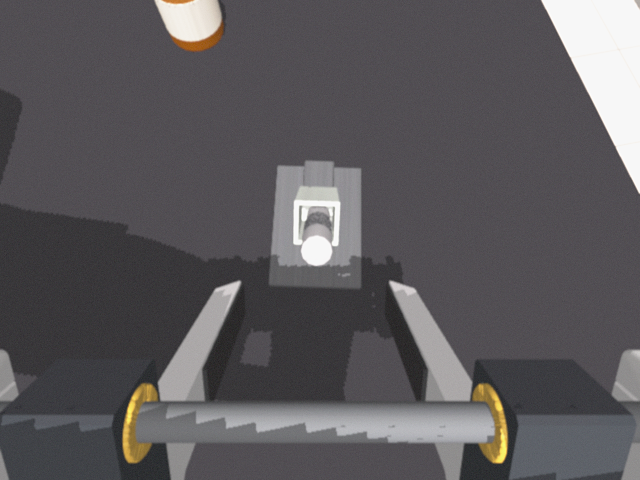

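View pics/s4c.png

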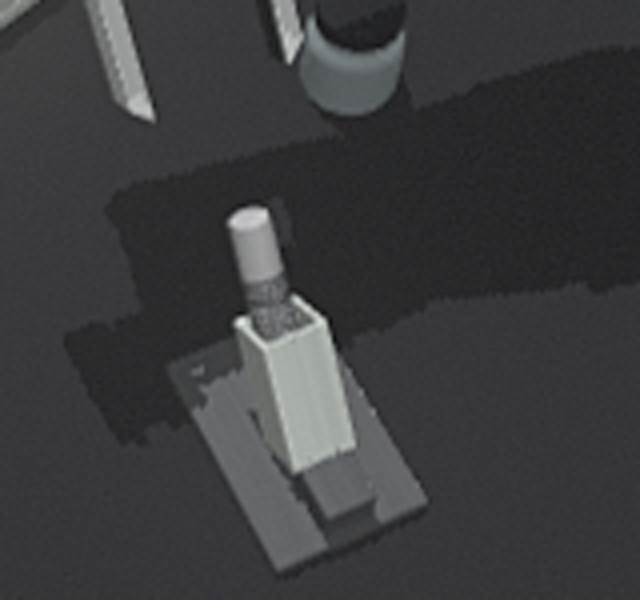

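View pics/t4c.png

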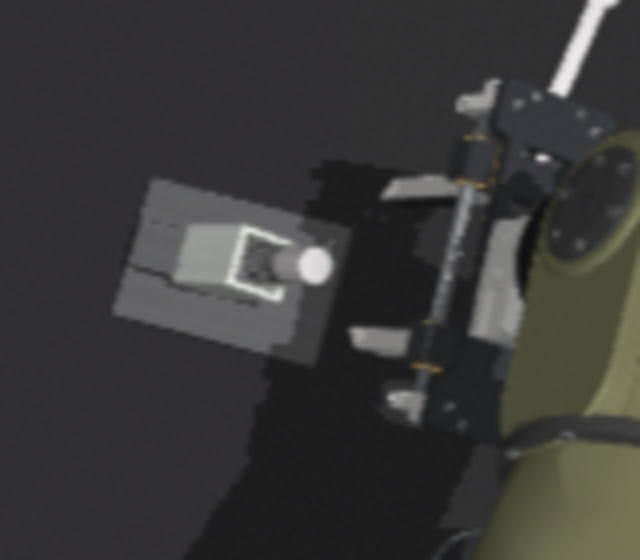

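The wrist view has the punch top at (317,250), against a predicted (314,252), and it is centred between the fingers. Advancing along the axis.

Emit:
play_rows:
  deltas:
    - [[30,0,0,0,0,0,70],[30,0,0,0,0,0,70],[30,0,0,0,0,0,70],[22,0,0,0,0,0,70],[0,0,0,0,0,0,70]]
  grip_force: 55

```text
time_s: 7.3
ee_pos: [0.6164, 0.1289, 0.0944]
eef_rot: [-3.137, 0.962, 1.373]
force: [0.0, 0.1, 0.3]
grip_width: 0.0703
```

Run:
```python
from h import *
from station import ctrl,viewer
np.set_printoptions(precision=4,suppress=True)
o=ctrl.get_obs();print(o['time_s'],o['ee_pos'],o['force'],o['moment'],o['grip_width'])
snap(viewer,'wrist','w5.png');S=snap(viewer,'scene','s5.png')
s=S['img'][:,:,::-1]
cv2.imwrite('pics/s5c.png',cv2.resize(s[220:370,300:460],None,fx=4,fy=4,interpolation=cv2.INTER_CUBIC))
```

```text
7.3 [0.6164 0.1289 0.0944] [0.0344 0.08   0.2595] [-0.2544 -0.0174 -0.029 ] 0.07034946085669386
```

View pics/w5.png

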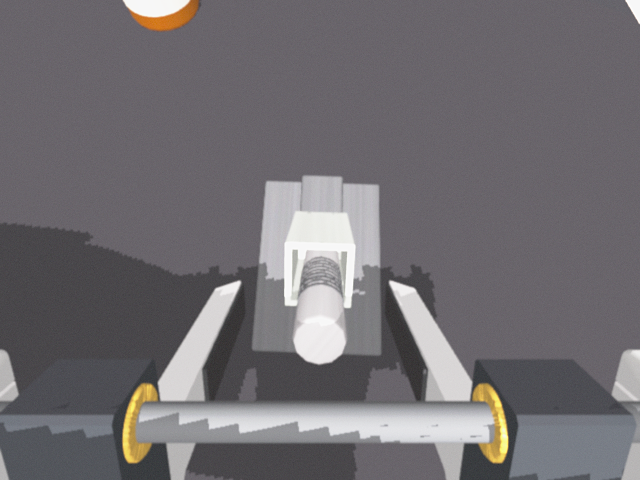

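View pics/s5c.png

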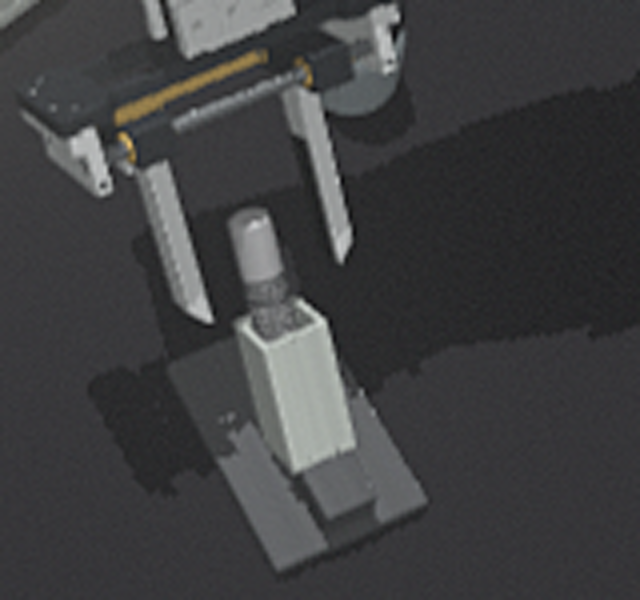

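Run:
```python
from h import *
from station import ctrl
np.set_printoptions(precision=4,suppress=True)
W=load('w5');S=load('s5');o=ctrl.get_obs();R0=rot(o).as_matrix()
z=np.array([-.1151,-.5619,.8192]);top=np.array([.6126,.105,.1294])
print('W top',proj(W,top),'mouth corners',proj(W,[.6201,.1418,.0829]))
tcp=o['ee_pos'];print('tip of fingers W',proj(W,tcp+R0[:,1]*.035),proj(W,tcp-R0[:,1]*.035),'S',(proj(S,[tcp+R0[:,1]*.035,tcp-R0[:,1]*.035])+.5-[300,220])*4)
v=top-tcp;print('top in tool',R0.T@v, 'axis in tool',R0.T@z)
```

```text
W top [[315.9796 343.4732]] mouth corners [[315.7449 276.4315]]
tip of fingers W [[388.5327 298.5163]] [[245.3388 298.5564]] S [[208.0953 312.4568]
 [328.5492 257.4128]]
top in tool [-0.0396 -0.0004  0.0007] axis in tool [-1.      0.0018  0.001 ]
```

Emit:
play_rows:
  deltas:
    - [[0,2,0,0,0,0,70],[0,0,0,0,0,0,20],[0,0,0,0,0,0,20],[0,0,0,0,0,0,20],[0,0,0,0,0,0,20],[0,0,0,0,0,0,20],[0,0,0,0,0,0,20]]
  grip_force: 55

```text
time_s: 8.1
ee_pos: [0.6196, 0.1279, 0.0969]
eef_rot: [3.139, 0.961, 1.366]
force: [-0.1, 0.0, -1.2]
grip_width: 0.0255
```

Run:
```python
from h import *
from station import ctrl,viewer
np.set_printoptions(precision=4,suppress=True)
o=ctrl.get_obs();print(o['time_s'],o['ee_pos'],o['eef_rot'],o['force'],o['moment'],o['grip_width']);print(o['qpos'])
snap(viewer,'wrist','w6.png')
```

```text
8.1 [0.6196 0.1279 0.0969] [3.1387 0.9607 1.3662] [-0.0588  0.0398 -1.247 ] [-0.2507 -0.0337 -0.0351] 0.025480106560391916
[-0.1029  0.5541  1.5513  0.7008  1.0841 -0.2548]
```

View pics/w6.png

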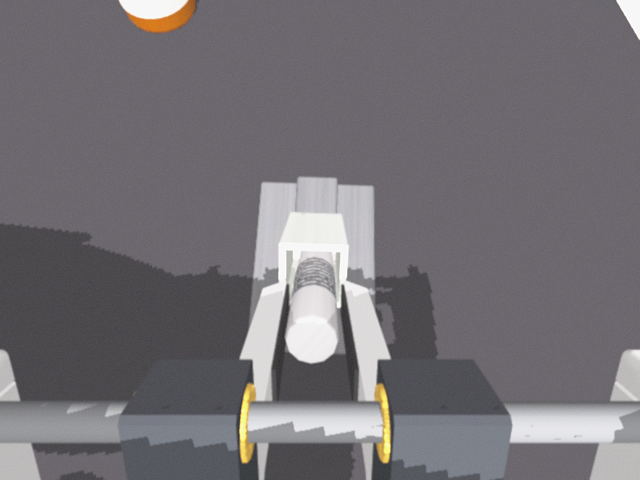

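Emit:
play_rows:
  deltas:
    - [[0,0,0,0,0,0,15],[0,0,0,0,0,0,15],[0,0,0,0,0,0,15],[0,0,0,0,0,0,15]]

```text
time_s: 8.55
ee_pos: [0.6196, 0.1279, 0.0969]
eef_rot: [3.139, 0.961, 1.366]
force: [0.0, -1.2, -0.4]
grip_width: 0.0213
```

Run:
```python
from h import *
from station import ctrl,viewer
np.set_printoptions(precision=4,suppress=True)
o=ctrl.get_obs();print(o['time_s'],o['ee_pos'],o['eef_rot'],o['force'],o['moment'],o['grip_width']);print(o['qpos'])
print(rot(o).as_matrix())
np.savez('grasp.npz',p=o['ee_pos'],R=rot(o).as_matrix(),f=o['force'])
```

```text
8.55 [0.6196 0.1279 0.0969] [3.1387 0.9607 1.3661] [ 0.0123 -1.1799 -0.3842] [-0.2138  0.0189  0.0603] 0.021277829518623406
[-0.1029  0.5541  1.5513  0.7008  1.0841 -0.2548]
[[ 0.1164  0.9796 -0.1637]
 [ 0.561  -0.2009 -0.8031]
 [-0.8196  0.0017 -0.5729]]
```

Gripped at 21.3 mm. Now I'll pull it out along the tube axis.

Emit:
play_rows:
  deltas:
    - [[-5,0,0,0,0,0,15],[-15,0,0,0,0,0,15],[-20,0,0,0,0,0,15],[-25,0,0,0,0,0,15],[-25,0,0,0,0,0,15],[0,0,0,0,0,0,15],[0,0,0,0,0,0,15]]

```text
time_s: 9.25
ee_pos: [0.6091, 0.077, 0.1707]
eef_rot: [3.138, 0.961, 1.365]
force: [-0.3, -0.2, -1.9]
grip_width: 0.0213
```

Run:
```python
from h import *
from station import ctrl,viewer
np.set_printoptions(precision=4,suppress=True)
o=ctrl.get_obs();print(o['time_s'],o['ee_pos'],o['eef_rot'],o['force'],o['moment'],o['grip_width'])
W=snap(viewer,'wrist','w7.png');S=snap(viewer,'scene','s7.png');T=snap(viewer,'top','t7.png')
s=S['img'][:,:,::-1]
cv2.imwrite('pics/s7c.png',cv2.resize(s[220:370,300:460],None,fx=4,fy=4,interpolation=cv2.INTER_CUBIC))
s=T['img'][:,:,::-1]
cv2.imwrite('pics/t7c.png',cv2.resize(s[160:300,180:340],None,fx=4,fy=4,interpolation=cv2.INTER_CUBIC))
R0=rot(o).as_matrix()
for d in(.088,.09,.092):
  tip=o['ee_pos']+R0[:,0]*d;print(d,tip,'W',proj(W,tip)[0],'S',(proj(S,tip)[0]+.5-[300,220])*4,'T',(proj(T,tip)[0]+.5-[180,160])*4)
```

```text
9.25 [0.6091 0.077  0.1707] [3.1377 0.961  1.3645] [-0.3181 -0.2393 -1.9128] [-0.5363  0.0219 -0.0171] 0.02131422122464852
0.088 [0.6194 0.1263 0.0985] W [313.9539 244.6525] S [264.8606 283.586 ] T [286.0468 260.1886]
0.09 [0.6197 0.1275 0.0969] W [313.9571 243.8174] S [265.7725 286.9803] T [284.4331 260.1917]
0.092 [0.6199 0.1286 0.0952] W [313.9603 242.9936] S [266.6828 290.369 ] T [282.8234 260.1948]
```

View pics/w7.png

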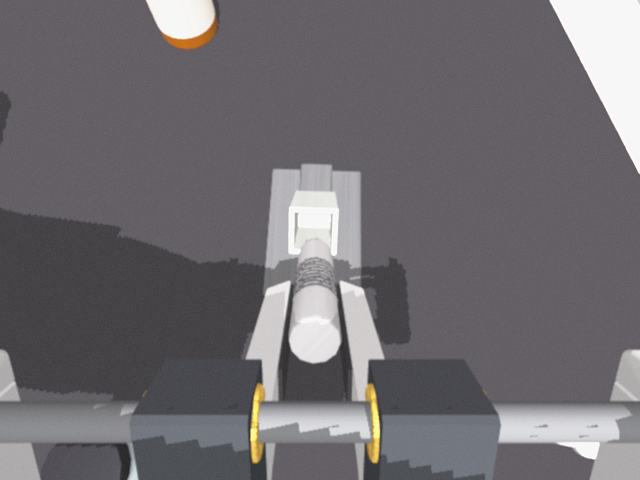

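View pics/s7c.png

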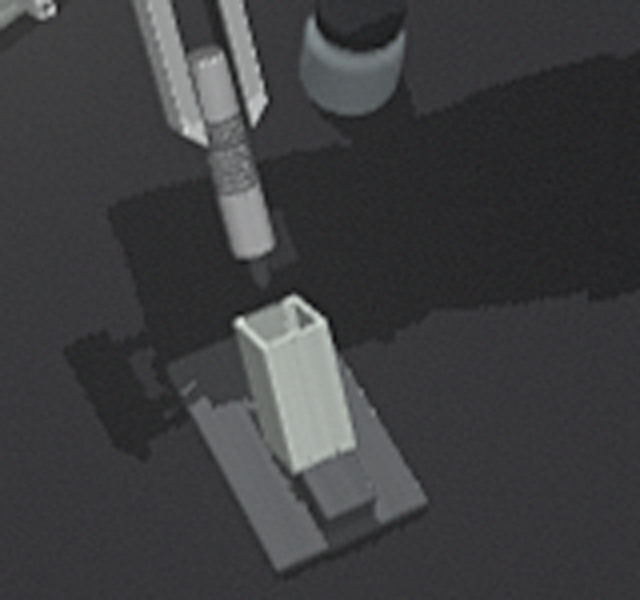

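View pics/t7c.png

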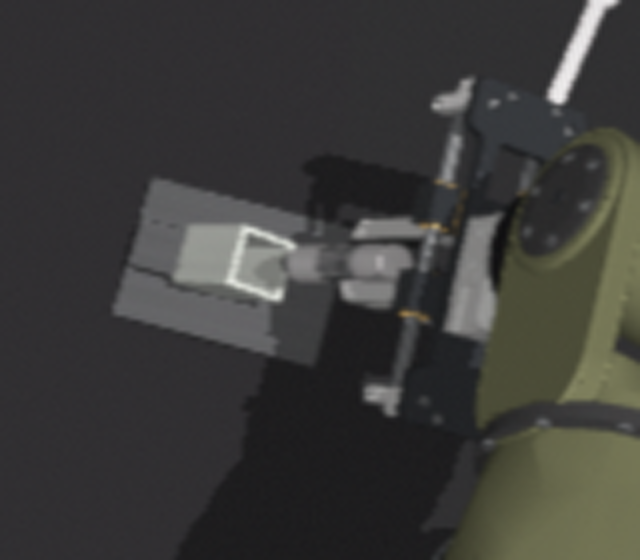

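The scene view shows the tip at crop (264,287), as predicted for 90 mm beyond the TCP. Next: upright, and above the circle.

Run:
```python
from h import *
from station import ctrl
np.set_printoptions(precision=4,suppress=True)
o=ctrl.get_obs();R0=rot(o)
a=np.arctan2(-.2108,.5535)
Rd=toolR([0,0,-1],[np.cos(a),np.sin(a),0])
plan(o['ee_pos'],R0,[.5535,-.2108,.205],Rd,14)
```

```text
rows 14 shift mm [-9.3  1.8 19.3] rot [ 0.0112 -0.0435  0.0035] | total d [-197.4    3.8  220.6] rv [ 0.157 -0.609  0.05 ]
```

Emit:
play_rows:
  deltas:
    - [[-9.3,1.8,19.3,0.0112,-0.0435,0.0035,15],[-9.3,1.8,19.3,0.0112,-0.0435,0.0035,15],[-9.3,1.8,19.3,0.0112,-0.0435,0.0035,15],[-9.3,1.8,19.3,0.0112,-0.0435,0.0035,15],[-9.3,1.8,19.3,0.0112,-0.0435,0.0035,15],[-9.3,1.8,19.3,0.0112,-0.0435,0.0035,15],[-9.3,1.8,19.3,0.0112,-0.0435,0.0035,15]]

```text
time_s: 10.1
ee_pos: [0.586, -0.0709, 0.165]
eef_rot: [-3.099, 1.267, 1.328]
force: [-0.1, 0.8, -1.6]
grip_width: 0.0212
```

Emit:
play_rows:
  deltas:
    - [[-9.3,1.8,19.3,0.0112,-0.0435,0.0035,15],[-9.3,1.8,19.3,0.0112,-0.0435,0.0035,15],[-9.3,1.8,19.3,0.0112,-0.0435,0.0035,15],[-9.3,1.8,19.3,0.0112,-0.0435,0.0035,15],[-9.3,1.8,19.3,0.0112,-0.0435,0.0035,15],[-9.3,1.8,19.3,0.0112,-0.0435,0.0035,15],[-9.3,1.8,19.3,0.0112,-0.0435,0.0035,15],[0,0,0,0,0,0,15],[0,0,0,0,0,0,15],[0,0,0,0,0,0,15]]

```text
time_s: 11.1
ee_pos: [0.5538, -0.2103, 0.2055]
eef_rot: [-3.099, 1.569, 1.25]
force: [-0.3, 0.2, -1.7]
grip_width: 0.0216
```

Run:
```python
from h import *
from station import ctrl,viewer
np.set_printoptions(precision=4,suppress=True)
o=ctrl.get_obs();print(o['time_s'],o['ee_pos'],o['eef_rot'],o['force'],o['moment'],o['grip_width'],o['qpos'])
W=snap(viewer,'wrist','w8.png');S=snap(viewer,'scene','s8.png');T=snap(viewer,'top','t8.png')
s=S['img'][:,:,::-1]
cv2.imwrite('pics/s8c.png',cv2.resize(s[110:250,230:370],None,fx=4.2,fy=4.2,interpolation=cv2.INTER_CUBIC))
R0=rot(o).as_matrix();print(R0)
for d in(-.04,.066,.09):
  tip=o['ee_pos']+R0[:,0]*d;print(d,tip,'W',proj(W,tip)[0],'S',(proj(S,tip)[0]+.5-[230,110])*4.2)
c=[.5535,-.2108,.037];print('circ W',proj(W,c)[0],'S',(proj(S,c)[0]+.5-[230,110])*4.2)
```

```text
11.1 [ 0.5538 -0.2103  0.2055] [-3.0993  1.5695  1.2499] [-0.348   0.2253 -1.7306] [-0.0208 -0.0414 -0.0515] 0.021606331803667413 [-0.4254  0.3948  1.3938  0.0013  1.3532 -0.0625]
[[ 0.0004  0.9348 -0.3552]
 [ 0.0012 -0.3552 -0.9348]
 [-1.     -0.0001 -0.0013]]
-0.04 [ 0.5538 -0.2104  0.2455] W [313.6536 341.8626] S [249.6298  98.002 ]
0.066 [ 0.5538 -0.2102  0.1395] W [314.0419 255.4236] S [263.8283 248.6909]
0.09 [ 0.5538 -0.2102  0.1155] W [314.0909 244.5144] S [266.7212 279.3938]
circ W [314.1348 219.4834] S [275.2449 371.4489]
```

View pics/w8.png

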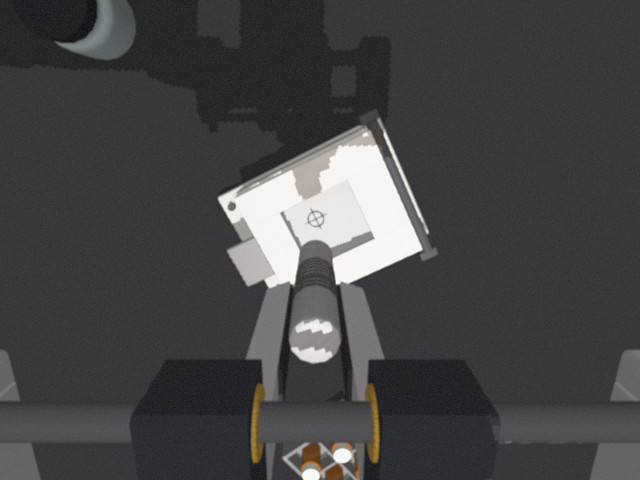

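View pics/s8c.png

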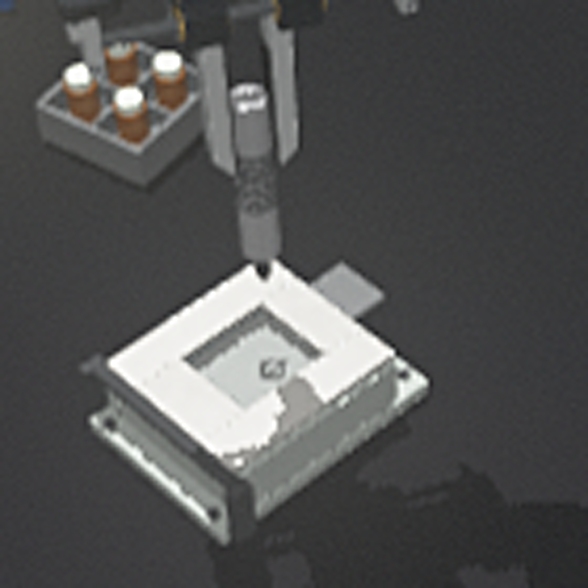

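The wrist view has the circle at (316,219), predicted (314,219.5), and the scene view has the tip at (263,275) with the punch upright. Alignment is within about 1 mm, so I'm descending to just above the plate's highest possible level.

Emit:
play_rows:
  deltas:
    - [[15,0,0,0,0,0,15],[20,0,0,0,0,0,15],[15,0,0,0,0,0,15],[10,0,0,0,0,0,15],[3,0,0,0,0,0,15],[0,0,0,0,0,0,15],[0,0,0,0,0,0,15]]
  grip_force: 60

```text
time_s: 11.95
ee_pos: [0.5541, -0.2114, 0.1443]
eef_rot: [1.554, 1.568, -0.381]
force: [0.5, -0.1, -1.9]
grip_width: 0.0212
```

Run:
```python
from h import *
from station import ctrl,viewer
np.set_printoptions(precision=4,suppress=True)
o=ctrl.get_obs();print(o['time_s'],o['ee_pos'],o['force'],o['grip_width'])
W=snap(viewer,'wrist','w9.png');S=snap(viewer,'scene','s9.png');T=snap(viewer,'top','t9.png')
s=S['img'][:,:,::-1]
cv2.imwrite('pics/s9c.png',cv2.resize(s[140:240,245:345],None,fx=5.8,fy=5.8,interpolation=cv2.INTER_CUBIC))
R0=rot(o).as_matrix()
tip=o['ee_pos']+R0[:,0]*.09;c=[.5535,-.2108,.037]
for P in(tip,c):print(P,'W',proj(W,P)[0],'S',(proj(S,P)[0]+.5-[245,140])*5.8)
```

```text
11.95 [ 0.5541 -0.2114  0.1443] [ 0.5486 -0.0527 -1.9092] 0.02123437039419371
[ 0.5543 -0.2115  0.0543] W [314.0638 244.5318] S [288.0411 311.9741]
[0.5535, -0.2108, 0.037] W [312.6789 237.259 ] S [293.1001 338.9533]
```

View pics/s9c.png

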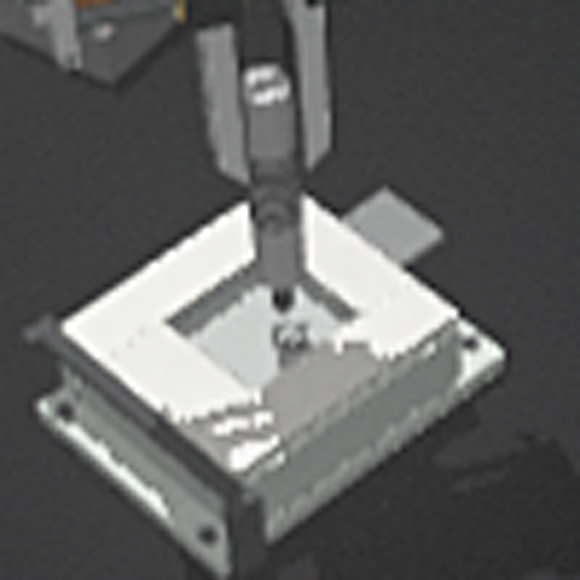

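View pics/w9.png

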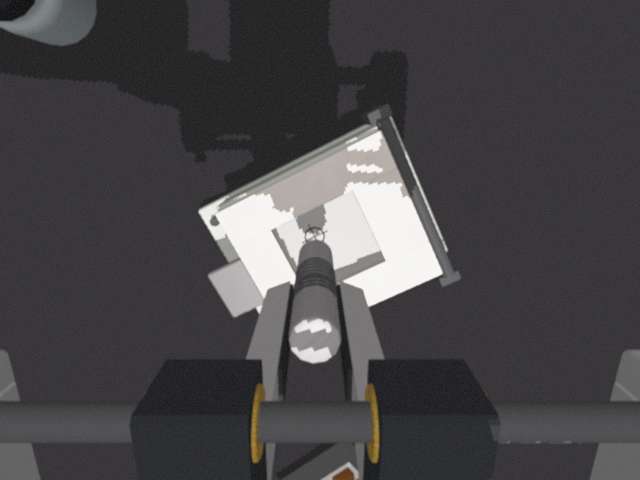

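Emit:
play_rows:
  deltas:
    - [[4,0,0,0,0,0,15],[4,0,0,0,0,0,15],[2,0,0,0,0,0,15],[0,0,0,0,0,0,15]]

```text
time_s: 12.5
ee_pos: [0.5537, -0.2113, 0.133]
eef_rot: [1.59, 1.57, -0.345]
force: [-0.3, 0.4, -1.1]
grip_width: 0.0215
```

Emit:
play_rows:
  deltas:
    - [[2,0,0,0,0,0,15],[1,0,0,0,0,0,15],[0,0,0,0,0,0,15]]

```text
time_s: 12.8
ee_pos: [0.5538, -0.2113, 0.1304]
eef_rot: [1.568, 1.57, -0.367]
force: [0.4, 0.5, -1.9]
grip_width: 0.0213
```

Emit:
play_rows:
  deltas:
    - [[2,0,0,0,0,0,15],[0,0,0,0,0,0,15]]

```text
time_s: 13.0
ee_pos: [0.5539, -0.2114, 0.1284]
eef_rot: [1.546, 1.569, -0.389]
force: [0.1, -0.6, -1.6]
grip_width: 0.0213
```

Emit:
play_rows:
  deltas:
    - [[2,0,0,0,0,0,15],[0,0,0,0,0,0,15]]

```text
time_s: 13.2
ee_pos: [0.554, -0.2114, 0.1267]
eef_rot: [1.527, 1.569, -0.408]
force: [-0.7, 0.5, 3.5]
grip_width: 0.021
```

Contact at TCP z ≈ 0.128, so the plate is at about 38 mm. Now pressing on in steps.

Emit:
play_rows:
  deltas:
    - [[2,0,0,0,0,0,15],[0,0,0,0,0,0,15]]

```text
time_s: 13.4
ee_pos: [0.554, -0.2115, 0.1248]
eef_rot: [1.504, 1.569, -0.431]
force: [-1.4, -0.4, 5.3]
grip_width: 0.0212
```

Emit:
play_rows:
  deltas:
    - [[1,0,0,0,0,0,15],[0,0,0,0,0,0,15]]

```text
time_s: 13.6
ee_pos: [0.5541, -0.2115, 0.124]
eef_rot: [1.532, 1.568, -0.403]
force: [-1.6, -0.2, 6.8]
grip_width: 0.0214
```

Emit:
play_rows:
  deltas:
    - [[1.5,0,0,0,0,0,15],[0,0,0,0,0,0,15]]

```text
time_s: 13.8
ee_pos: [0.554, -0.2115, 0.1224]
eef_rot: [1.525, 1.569, -0.41]
force: [-0.2, 0.1, 6.0]
grip_width: 0.0212
```

Emit:
play_rows:
  deltas:
    - [[1.5,0,0,0,0,0,15],[0,0,0,0,0,0,15]]

```text
time_s: 14.0
ee_pos: [0.554, -0.2114, 0.1208]
eef_rot: [1.5, 1.569, -0.435]
force: [-0.9, 0.6, 4.5]
grip_width: 0.0215
```

Emit:
play_rows:
  deltas:
    - [[1,0,0,0,0,0,15],[0,0,0,0,0,0,15]]

```text
time_s: 14.2
ee_pos: [0.554, -0.2114, 0.1196]
eef_rot: [1.521, 1.569, -0.414]
force: [0.8, -0.2, 4.3]
grip_width: 0.0212
```

Emit:
play_rows:
  deltas:
    - [[0.7,0,0,0,0,0,15],[0,0,0,0,0,0,15]]

```text
time_s: 14.4
ee_pos: [0.5539, -0.2114, 0.1187]
eef_rot: [1.549, 1.569, -0.386]
force: [1.4, 0.2, 2.4]
grip_width: 0.0212
```

Emit:
play_rows:
  deltas:
    - [[0.7,0,0,0,0,0,15],[0,0,0,0,0,0,15]]

```text
time_s: 14.6
ee_pos: [0.5539, -0.2114, 0.1179]
eef_rot: [1.521, 1.569, -0.414]
force: [1.1, -1.7, 1.4]
grip_width: 0.0213
```

Run:
```python
from h import *
from station import ctrl,viewer
np.set_printoptions(precision=4,suppress=True)
o=ctrl.get_obs();print(o['time_s'],o['ee_pos'],o['force'],o['grip_width'])
W=snap(viewer,'wrist','w10.png');S=snap(viewer,'scene','s10.png')
s=S['img'][:,:,::-1]
cv2.imwrite('pics/s10c.png',cv2.resize(s[140:240,245:345],None,fx=5.8,fy=5.8,interpolation=cv2.INTER_CUBIC))
print(ctrl.get_obs()['force'])
```

```text
14.6 [ 0.5539 -0.2114  0.1179] [ 1.0708 -1.6661  1.4436] 0.021279085257455477
[ 0.2217 -0.7379  2.5606]
```

View pics/s10c.png

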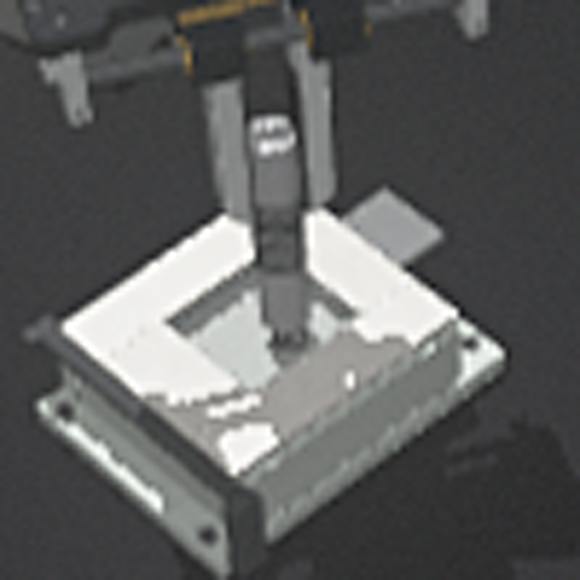

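View pics/w10.png

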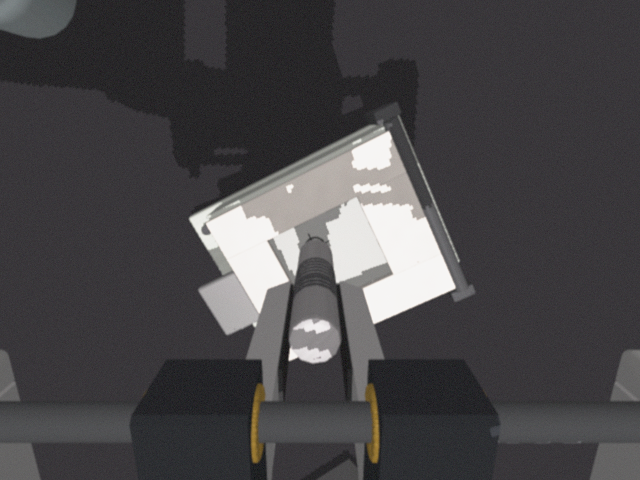

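The force fell to about 4 N net, as the spring curve gives near 10 mm. One more small step should meet the hard stop and confirm the trip.

Emit:
play_rows:
  deltas:
    - [[0.6,0,0,0,0,0,15],[0,0,0,0,0,0,15]]

```text
time_s: 14.9
ee_pos: [0.5539, -0.2114, 0.1176]
eef_rot: [1.531, 1.569, -0.403]
force: [0.9, -0.4, 4.2]
grip_width: 0.0211
```

Emit:
play_rows:
  deltas:
    - [[0.6,0,0,0,0,0,15],[0,0,0,0,0,0,15]]

```text
time_s: 15.1
ee_pos: [0.554, -0.2114, 0.1175]
eef_rot: [1.519, 1.569, -0.416]
force: [-0.3, -0.1, 7.5]
grip_width: 0.021
```

The hard stop is reached: z held while the force rose to 7.5 N. The punch has tripped inside the circle, so I'm lifting and taking it back.

Emit:
play_rows:
  deltas:
    - [[-6,0,0,0,0,0,15],[-12,0,0,0,0,0,15],[-20,0,0,0,0,0,15],[-25,0,0,0,0,0,15],[-22,0,0,0,0,0,15],[0,0,0,0,0,0,15],[0,0,0,0,0,0,15]]

```text
time_s: 15.8
ee_pos: [0.5534, -0.2111, 0.2013]
eef_rot: [1.689, 1.57, -0.246]
force: [-0.0, -0.3, -2.9]
grip_width: 0.0211
```

Run:
```python
from h import *
from station import ctrl,viewer
np.set_printoptions(precision=4,suppress=True)
o=ctrl.get_obs();print(o['time_s'],o['ee_pos'],o['force'],o['grip_width'])
S=snap(viewer,'scene','s11.png')
s=S['img'][:,:,::-1]
cv2.imwrite('pics/s11c.png',cv2.resize(s[110:250,230:370],None,fx=4.2,fy=4.2,interpolation=cv2.INTER_CUBIC))
R0=rot(o)
for d in(-.04,.09):
  P=o['ee_pos']+R0.as_matrix()[:,0]*d;print((proj(S,P)[0]+.5-[230,110])*4.2)
g=np.load('grasp.npz');Rg=R.from_matrix(g['R'])
pre=g['p']-g['R'][:,0]*.100
plan(o['ee_pos'],R0,pre,Rg,14)
```

```text
15.8 [ 0.5534 -0.2111  0.2013] [-0.0181 -0.2819 -2.9292] 0.021053017844115906
[249.9357 103.5309]
[266.7291 283.5259]
rows 14 shift mm [  7.4  -2.  -19.5] rot [-0.0112  0.0435 -0.0034] | total d [  22.4  -49.8 -283.8] rv [-0.157  0.609 -0.048]
```

View pics/s11c.png

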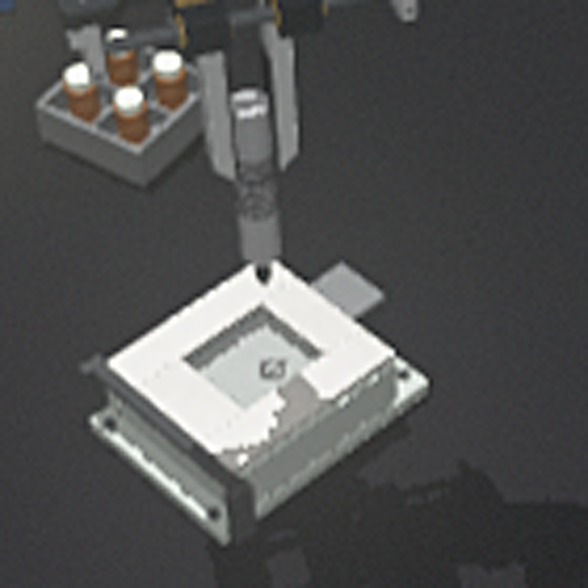

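Emit:
play_rows:
  deltas:
    - [[7.4,-2,-19.5,-0.0112,0.0435,-0.0034,15],[7.4,-2,-19.5,-0.0112,0.0435,-0.0034,15],[7.4,-2,-19.5,-0.0112,0.0435,-0.0034,15],[7.4,-2,-19.5,-0.0112,0.0435,-0.0034,15],[7.4,-2,-19.5,-0.0112,0.0435,-0.0034,15],[7.4,-2,-19.5,-0.0112,0.0435,-0.0034,15],[7.4,-2,-19.5,-0.0112,0.0435,-0.0034,15]]

```text
time_s: 16.55
ee_pos: [0.5856, -0.0718, 0.1667]
eef_rot: [-3.098, 1.264, 1.329]
force: [1.2, -0.8, -1.1]
grip_width: 0.0209
```

Emit:
play_rows:
  deltas:
    - [[7.4,-2,-19.5,-0.0112,0.0435,-0.0034,15],[7.4,-2,-19.5,-0.0112,0.0435,-0.0034,15],[7.4,-2,-19.5,-0.0112,0.0435,-0.0034,15],[7.4,-2,-19.5,-0.0112,0.0435,-0.0034,15],[7.4,-2,-19.5,-0.0112,0.0435,-0.0034,15],[7.4,-2,-19.5,-0.0112,0.0435,-0.0034,15],[7.4,-2,-19.5,-0.0112,0.0435,-0.0034,15],[0,0,0,0,0,0,15],[0,0,0,0,0,0,15],[0,0,0,0,0,0,15]]

```text
time_s: 17.55
ee_pos: [0.6081, 0.0704, 0.1786]
eef_rot: [3.138, 0.962, 1.364]
force: [-0.0, 0.2, -1.0]
grip_width: 0.0213
```

Run:
```python
from h import *
from station import ctrl,viewer
np.set_printoptions(precision=4,suppress=True)
o=ctrl.get_obs();print(o['time_s'],o['ee_pos'],o['eef_rot'],o['force'],o['moment'],o['grip_width'])
W=snap(viewer,'wrist','w12.png');S=snap(viewer,'scene','s12.png');T=snap(viewer,'top','t12.png')
s=S['img'][:,:,::-1]
cv2.imwrite('pics/s12c.png',cv2.resize(s[220:370,300:460],None,fx=4,fy=4,interpolation=cv2.INTER_CUBIC))
R0=rot(o);M=R0.as_matrix()
for d in(-.04,.09):
  P=o['ee_pos']+M[:,0]*d;print((proj(S,P)[0]+.5-[300,220])*4)
g=np.load('grasp.npz')
print('to grasp, tool axes',M.T@(g['p']-o['ee_pos'])*1000,'rot',(R0.inv()*R.from_matrix(g['R'])).as_rotvec())
print('4mm up off wall -> tool z sign: tube up dir',M.T@np.array([.1643,.8025,.5735]))
```

```text
17.55 [0.6081 0.0704 0.1786] [3.1378 0.9621 1.3642] [-0.0032  0.2172 -1.033 ] [-0.5335  0.0427 -0.022 ] 0.021294358462104146
[196.5474  34.2254]
[259.5357 268.9766]
to grasp, tool axes [100.5242  -0.5057  -1.3877] rot [-0.0007  0.0014 -0.0011]
4mm up off wall -> tool z sign: tube up dir [-0.0021 -0.     -0.9999]
```

View pics/s12c.png

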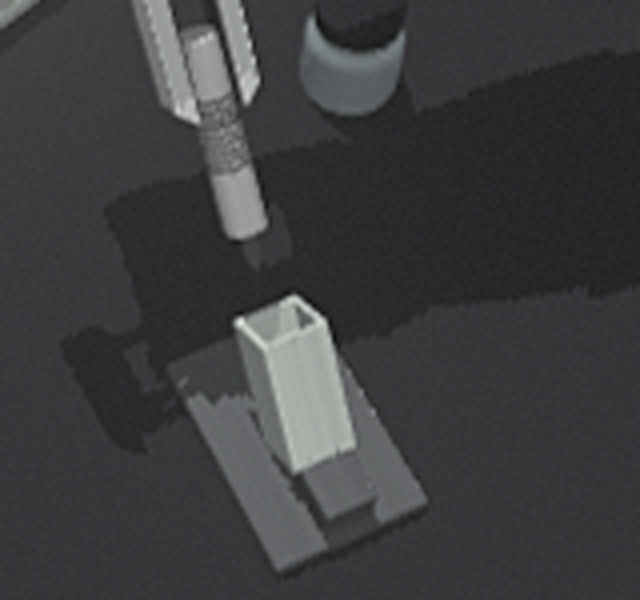

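View pics/w12.png

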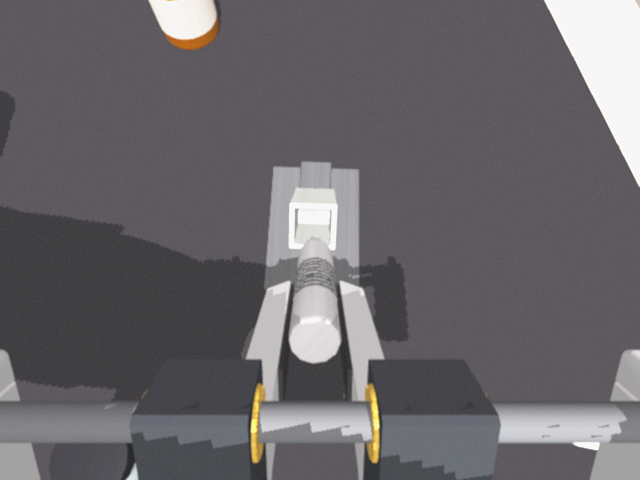

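Wrist view: the punch lines up with the tube mouth at (314,222). Shifting 4 mm off the lower wall, then inserting.

Emit:
play_rows:
  deltas:
    - [[10,-0.5,-4.4,0,0,0,15],[12,0,0,0,0,0,15],[12,0,0,0,0,0,15],[10,0,0,0,0,0,15],[0,0,0,0,0,0,15]]

```text
time_s: 18.2
ee_pos: [0.6131, 0.1005, 0.1439]
eef_rot: [3.141, 0.961, 1.368]
force: [0.1, 0.5, -1.5]
grip_width: 0.0214
```

Emit:
play_rows:
  deltas:
    - [[10,0,0,0,0,0,15],[10,0,0,0,0,0,15],[0,0,0,0,0,0,15]]

```text
time_s: 18.5
ee_pos: [0.6156, 0.1114, 0.1279]
eef_rot: [3.139, 0.961, 1.367]
force: [-0.0, -0.5, -0.1]
grip_width: 0.0214
```

Run:
```python
from h import *
from station import ctrl,viewer
np.set_printoptions(precision=4,suppress=True)
o=ctrl.get_obs();print(o['time_s'],o['ee_pos'],o['force'],o['moment'],o['grip_width'])
W=snap(viewer,'wrist','w13.png');S=snap(viewer,'scene','s13.png')
s=S['img'][:,:,::-1]
cv2.imwrite('pics/s13c.png',cv2.resize(s[220:370,300:460],None,fx=4,fy=4,interpolation=cv2.INTER_CUBIC))
M=rot(o).as_matrix();g=np.load('grasp.npz')
print('to grasp, tool axes',M.T@(g['p']-o['ee_pos'])*1000)
```

```text
18.5 [0.6156 0.1114 0.1279] [-0.0478 -0.4954 -0.124 ] [-0.4975  0.0029  0.0389] 0.02143945613517431
to grasp, tool axes [35.1431  0.6082  3.8718]
```

View pics/s13c.png

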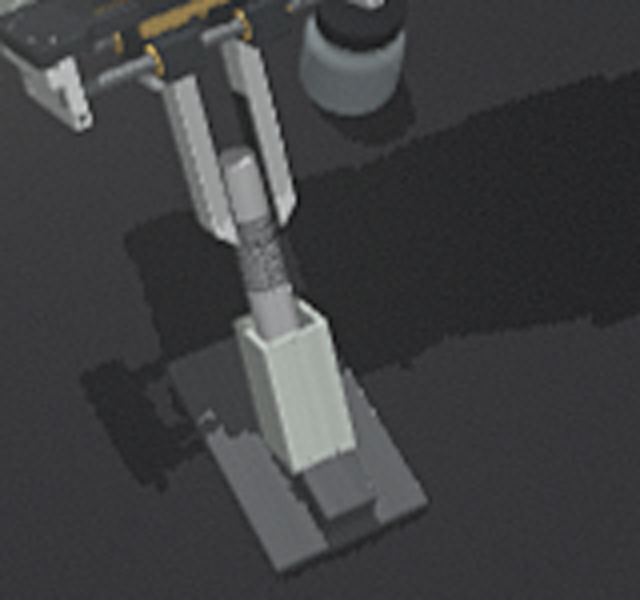

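View pics/w13.png

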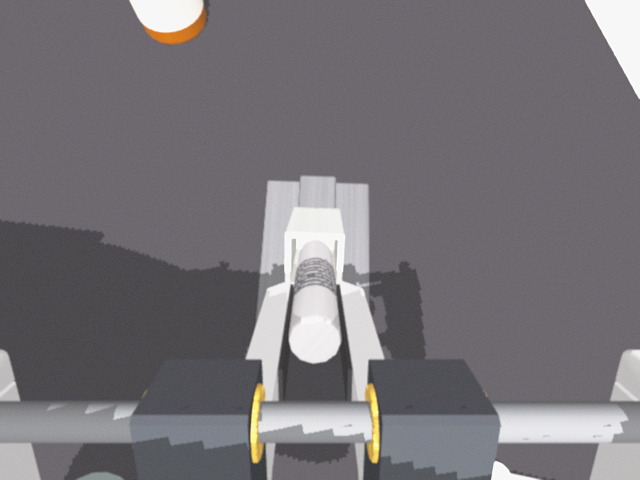

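The barrel is inside the mouth with no contact force. Going on to just short of the floor.

Emit:
play_rows:
  deltas:
    - [[10,0.5,0,0,0,0,15],[10,0,0,0,0,0,15],[8,0,1,0,0,0,15],[0,0,1,0,0,0,15],[0,0,0,0,0,0,15]]

```text
time_s: 19.1
ee_pos: [0.6194, 0.1247, 0.1049]
eef_rot: [3.137, 0.961, 1.365]
force: [-0.2, -0.5, -1.0]
grip_width: 0.0213
```

Emit:
play_rows:
  deltas:
    - [[3,0,0,0,0,0,15],[0,0,0.5,0,0,0,15],[0,0,0,0,0,0,15]]

```text
time_s: 19.4
ee_pos: [0.6198, 0.1259, 0.1026]
eef_rot: [3.136, 0.961, 1.363]
force: [-0.0, 0.5, -1.3]
grip_width: 0.0211
```

Run:
```python
from h import *
from station import ctrl,viewer
np.set_printoptions(precision=4,suppress=True)
o=ctrl.get_obs();print(o['time_s'],o['ee_pos'],o['force'],o['moment'],o['grip_width'])
M=rot(o).as_matrix();g=np.load('grasp.npz')
print('to grasp, tool axes',M.T@(g['p']-o['ee_pos'])*1000,'force tool',M.T@o['force'])
```

```text
19.4 [0.6198 0.1259 0.1026] [-0.0467  0.4904 -1.2947] [-0.4955  0.0451  0.0016] 0.021102806651239352
to grasp, tool axes [ 5.7488 -0.6109  1.6537] force tool [ 1.3306 -0.1487  0.3553]
```

Emit:
play_rows:
  deltas:
    - [[2,-0.5,0.5,0,0,0,15],[2,0,0.5,0,0,0,15],[0.5,0,0,0,0,0,15],[0,0,0,0,0,0,15]]

```text
time_s: 19.8
ee_pos: [0.6196, 0.1278, 0.0981]
eef_rot: [3.137, 0.961, 1.364]
force: [-0.6, 0.0, -1.5]
grip_width: 0.0211
```

Run:
```python
from h import *
from station import ctrl,viewer
np.set_printoptions(precision=4,suppress=True)
o=ctrl.get_obs();print(o['time_s'],o['ee_pos'],o['force'],o['moment'],o['grip_width'])
M=rot(o).as_matrix();g=np.load('grasp.npz')
print('to grasp, tool axes',M.T@(g['p']-o['ee_pos'])*1000,'force tool',M.T@o['force'])
```

```text
19.8 [0.6196 0.1278 0.0981] [-0.6319  0.0432 -1.5166] [-0.5249  0.0256  0.0085] 0.0210858440711764
to grasp, tool axes [ 0.9652 -0.0019  0.6275] force tool [ 1.193  -0.6319  0.9373]
```

Within 1 mm of the grasp pose and still carrying the punch's weight, so I'm releasing it and backing off.

Emit:
play_rows:
  deltas:
    - [[0,0,0,0,0,0,30],[0,0,0,0,0,0,50],[0,0,0,0,0,0,70],[0,0,0,0,0,0,70],[0,0,0,0,0,0,70],[0,0,0,0,0,0,70]]

```text
time_s: 20.4
ee_pos: [0.6196, 0.1278, 0.0982]
eef_rot: [3.136, 0.961, 1.364]
force: [0.6, -0.2, 0.1]
grip_width: 0.0657
```

Emit:
play_rows:
  deltas:
    - [[-20,0,0,0,0,0,70],[-30,0,0,0,0,0,70],[-35,0,0,0,0,0,70],[-35,0,0,0,0,0,70],[-35,0,0,0,0,0,70],[0,0,0,0,0,0,70],[0,0,0,0,0,0,70]]

```text
time_s: 21.1
ee_pos: [0.6014, 0.0407, 0.2253]
eef_rot: [3.135, 0.961, 1.362]
force: [0.5, 0.2, -0.4]
grip_width: 0.0701
```

Run:
```python
from h import *
from station import ctrl,viewer
np.set_printoptions(precision=4,suppress=True)
o=ctrl.get_obs();print(o['time_s'],o['ee_pos'],o['force'],o['moment'],o['grip_width'])
W=snap(viewer,'wrist','w14.png');S=snap(viewer,'scene','s14.png');T=snap(viewer,'top','t14.png')
s=S['img'][:,:,::-1]
cv2.imwrite('pics/s14c.png',cv2.resize(s[140:380,220:460],None,fx=2.5,fy=2.5,interpolation=cv2.INTER_CUBIC))
cv2.imwrite('pics/s14d.png',cv2.resize(s[260:370,330:420],None,fx=5.4,fy=5.4,interpolation=cv2.INTER_CUBIC))
```

```text
21.1 [0.6014 0.0407 0.2253] [ 0.4927  0.1737 -0.3951] [-0.3063 -0.0154  0.0513] 0.07008313964366834
```

View pics/s14c.png

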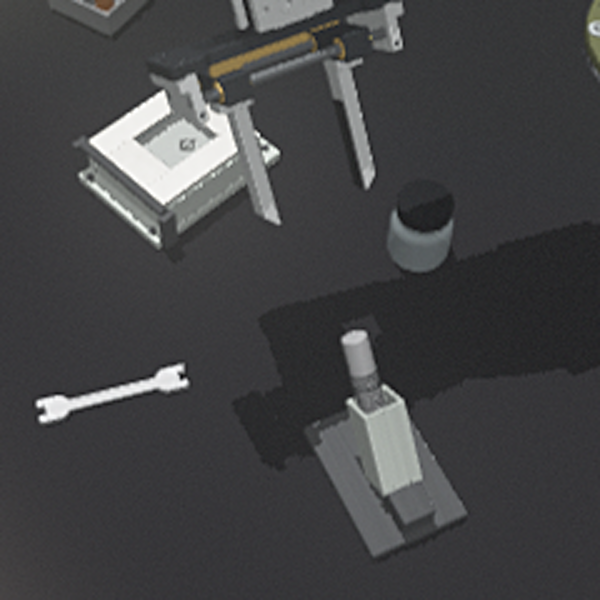

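View pics/s14d.png

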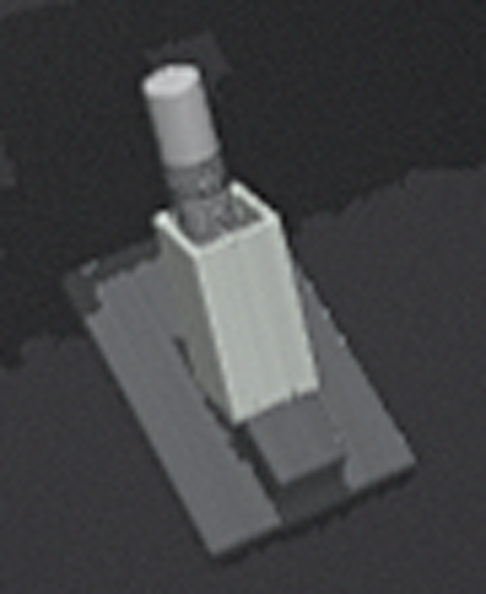

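View pics/t14.png

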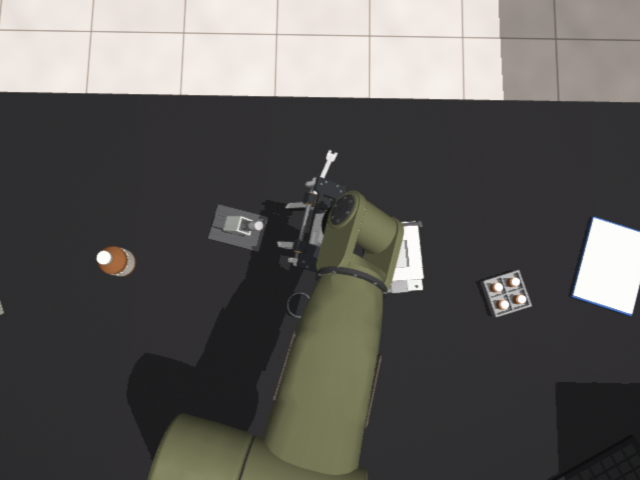

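The punch sits as it did at the start: its top is at crop (173,79), against (175,76) before, and the same length stands clear. The frame is flat, and the bottle, jar, tray and wrench haven't moved in the image. Handing in.

Run:
```python
from station import hand_in
print(hand_in())
```

```text
the job is handed in; nothing more can be done
None
```

The job is handed in at about 21 s of the 67 s allowed. All my checks agreed, though `hand_in()` gives no verdict, so the result is unconfirmed.

- **Frame:** I pushed it down at the tab. It stopped with the tab face at 53.5 mm, the stated closed height, with a reaction of about 17 N. It still looked flat in the last picture.
- **Punch:** I gripped it along its axis and brought it upright over the circle. The cameras put the tip within about 2 mm of the circle's centre. The plate was at about 38 mm, found by touch.
- **Trip:** The force on the tool rose and then fell, and the travel ended at the hard stop about 10.5 mm in, so it tripped. The peak I read was about 9 N, below the 12 N stated; the readings are coarse and noisy, so I took the falling force and the hard stop as the evidence. The force on the plate stayed at or below about 10 N.
- **Return:** I put the punch back to within 1 mm of where I had gripped it and let go. In the last picture its top sits about half a pixel from where it started. I could not see the tip itself inside the tube.
- **Surroundings:** The gripper was clear of everything. The bottle, tray, jar and wrench showed no visible shift; I checked this by eye rather than measuring it.

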